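# Lock up three printing blocks with a fork key

### The arm

A 6-joint arm with a two-finger parallel gripper is mounted at the origin on the work surface. World frame = base frame: x ahead of the robot, y to its left, z up, the work surface at z = 0. Lengths are in m, angles in degrees, forces in N, time in s.
With the tool pointing down it reaches from about 0.4 to 0.825 m from the base axis. Payload 7 kg.
Tool frame: the origin (TCP) lies on the centre line of the jaws, within the pads' length; the fingertips stand 11 mm ahead of it and the grasp point (between the pads) lies 8 mm behind it; z points along the fingers, y is the line along which they close (so a half turn about z gives the same grasp; the last joint's range is limited). The gripper opens to 88 mm and grips with 3 to 60 N. Pads are 19 mm wide; open, the fingers measure 130 mm over their backs; the gripper's body (78 mm by 193 mm) begins 47 mm behind the grasp point.
Start: joints at [89.158, 20.546, 0.682, 0, -70.136, -16.507], TCP at [0.201, 0.644, 0.202] pointing down, gripper open.
Joint ranges: [-176.03, 176.03], [-82.01, 121.73], [-58.28, 71.71], [-173.87, 95.51], [-174.79, -0.11], [-173.66, 173.66]. Speed limits (degrees/s): [136.94, 136.94, 172.46, 180, 180, 180].

### API

Orientations are given as [roll, pitch, yaw] about the fixed x, y, z axes, in that order (R = Rz(yaw) Ry(pitch) Rx(roll)).
In Python, from plant import r, capture, camera_model, job gives the robot as it stands.
- The arm moves only by the tool drive_tool, never from a script. Its argument "increments" is a list that holds one entry, the list of rows, each a list of 5 numbers: the gripper's target within -1 to 1 (fully open at 1, half-way at 0, shut at -1), then the shift along the tool's x, y, z scaled (see below), then the turn about the tool's z scaled (see below). In form: [[[gripper, tx, ty, tz, roll], ...]]. A call has 1 to 5 rows; each row is the pose to reach, as a shift and turn from the pose commanded when the call began, along the tool's axes at that moment, turning the shorter way round; what a row does not reach only later rows make up. The controller multiplies each number of a shift by 120 mm and each number of a turn by 360 degrees. A row lasts 1/8 s, in which the tool goes at most 62.5 mm and 10.7 degrees, less where a joint would pass 70% of its speed; a pose out of reach is approached as far as the arm can. A call with a number of a shift or a turn outside -1 to 1 is refused whole. A call with a gripper value outside its range is refused whole. The fingers move at their own pace and stop on an object; "squeeze" is the grip in N (left out, the last holds). Time passes only in rows, so rows that repeat a pose let the fingers close. It gives the time, the measured TCP pose, the force, the opening and the grip force at its end, in the units of the state.
- r.get_state(): the state, without advancing time (a new reading comes with each control period).
- capture(name): name is "side" or "top" or "wrist"; returns the picture (480x640x3 uint8, red, green, blue); there is no depth.
- camera_model(name): a dict with "camera_matrix" (3x3 intrinsics, pixels), "rvec" (rotation vector, rad) and "tvec" (3), from world to camera coordinates, as OpenCV has them. Camera axes: x right, y down, z forward; pixel columns grow to the right and rows downward; lengths in m; the calibration is good to about 2 mm. A picture is of the moment at which its call begins: read the wrist's pose just before it. camera_model takes no time and is no camera call; for the wrist camera it gives the pose at the moment of the call.
- job.close_job(): hands the job in; it is judged then, once.
The state is a dict: "time_s": time; "joints": joint angles; "qd": joint speeds; "joint_torque": joint torques, N m; "tcp_pos": TCP position; "eef_rot": TCP orientation; "contact_force": force on the tool from outside, world axes, zero at the start; "moment": the same for the moment, N m; "gripper_width": finger opening in m; "gripper_force": force on a finger pad.
Only numpy, scipy, OpenCV 4.12 (cv2) and the standard library are available. Lean on these libraries where they do the work, as an engineer would, in place of code of your own. Each camera call takes 0.05 s, during which the arm holds its last target. There are 200 camera calls.

### The job

Set the red block from the cutting mat into the open end of the lock-up frame's lane, square beside the other two and pattern up, and push the row together until the three stand close side by side against the side fence. Then use the T-handled key from its wooden stand to turn the sunken screw clockwise to its stop, so that the brass jaw clamps the row, and put the key back fully down in its stand. Turn the screw only with the key, and leave the ink jar, brush pot, dish and marker where they are.

Things in the scene. Friction and masses are not known exactly. Their poses are not given: they have to be found in the camera images.
- frame: lock-up frame, fixed, elsewhere each time. Origin at table level; the numbers here are in its own axes, mm. Steel bed 6 thick, x -40..60, y -97..97. On it, tops 26 above the table: far aluminium fence (inner face x = 45, along y), side fence, brass jaw opposite the far fence. The lane between jaw and far fence is open at its -y end. Blue housing 50 x 50, top 45 above the table, centred at x = -63, y = 0
- side_fence (a point): middle of the top edge of the side fence's inner face (frame x = 10, y = 90, z = 26 mm); the row is pushed along the frame's +y against it. At the start block_a's centre lies at frame y = 60..68 mm and block_b's at 10..20 mm
- row_end (a point): where the third block's centre belongs in the closed-up, clamped row: frame x = 15, y = -5 mm, half-way up a block standing on the bed (17.5 mm above the table). The other two centres then lie at y = 33 and 71 mm; all have their 60 mm side along the frame's x, their 38 mm side along y
- jaw (a joint): how far the brass jaw has advanced along the frame's +x, m; it is driven by the screw, 6.5 mm per rad. Jaw 180 mm long; its inner face is at frame x = -25 mm at 0 (a lane 70 mm wide for the 60 mm blocks) and at x = -14.8 mm at the screw's stop
- well_mouth (a point): centre of the round well's mouth in the top of the blue housing, 45 mm above the table; the well is 26 mm in diameter, its rim chamfered 5 mm, axes as the frame's
- lock_bar: the orange bar on the sunken screw, on the well's axis: 18 mm long along its own x, 6 mm thick along y (the top 3 mm thinned to 3 mm), 12 mm high. Origin at its foot on the axis, 10 mm above the table (35 mm below the well's mouth). Turns with the screw
- lock (a joint): angle of the sunken screw, rad: 0 jaw fully open, grows as the screw turns clockwise seen from above, stop at 1.57 (clamped). At 0 the bar lies along the frame's x; turned by a it points at -a in the frame. It needs about 0.2 Nm, starts at 0 to 0.3 and stays where it is left
- block_a_mid (a point): centre of the grey-topped printing block in the lane, 60 (its x) x 38 (y) x 23 (z) mm, 60 g, nearest the side fence
- block_b_mid (a point): centre of the green-topped printing block in the lane, same size and mass, next to the grey one
- block_c_mid (a point): centre of the red-topped printing block, same size, 40 to 90 g, lying pattern up on the cutting mat; it goes third in the row
- mat: green cutting mat fixed to the table, 150 x 130 x 3 mm, origin at the centre of its underside
- key_grip (a point): centre of the key's red T-bar, 80 mm long along its own x, 16 mm wide (y), 16 mm high; z up along the key. It is 96 mm above the fork's tip, and 107 mm above the table both in the stand and when seated on the screw. The shaft below it is 14 mm in diameter
- key_fork (a point): the fork's tip on the key's axis. Two prongs 12 mm long with an 8 mm slot between them that runs along the T-bar, so half a turn makes no difference; the end fits a circle of 23 mm. On the bar it has about 0.14 rad of play either way. In the stand or seated it is 11 mm above the table
- stand_mouth (a point): centre of the mouth of the hole in the key's wooden stand (60 x 60 x 45 mm, fixed): hole 26 mm in diameter, right through, rim chamfered 5 mm, mouth 45 mm above the table
- ink: ink jar, 52 mm in diameter, 65 mm high, origin at the centre of its underside; to be left alone
- brushes: blue brush pot, 70 mm in diameter, with brushes 150 mm high in all, origin at the centre of its underside; to be left alone
- dish: white divided ceramic dish, 108 mm in diameter, 34 mm high, origin at the centre of its underside; to be left alone
- marker: grey and black marker pen lying on the table, 121 x 15 x 15 mm along its x, origin at the centre of its underside; to be left alone
- key: the key as a whole; 104 mm tall, 0.18 to 0.29 kg, origin at the fork's tip on its axis, x along the T-bar, z up. From the tip up: fork 12 mm, then 22 mm diameter up to a collar 34 mm in diameter at 34 to 40 mm, which rests on the housing or the stand, then the shaft and the T-bar (88 to 104 mm)
Things that resemble listed ones, but are neither listed nor needed, are in the scene too. Leave any pink look-alike of the part that bears block_c_mid alone. What is shaped like the part that bears block_a_mid but pink is not meant.

How it is judged (in metres and radians):
On the way, in this order (a step that is already met when the one before it is completed fails the run):
1. the three blocks stand close side by side against the side fence, the screw not yet turned (y of block_a_mid in the frame of frame above 0.067 m and y of block_b_mid in the frame of frame above 0.029 m and y of block_c_mid in the frame of frame above -0.009 m and x of each of block_a_mid, block_b_mid, block_c_mid in the frame of frame above 0.002 m and z of each of block_a_mid, block_b_mid, block_c_mid in the frame of frame below 0.021 m and angle between the x axis of each of block_a_mid, block_b_mid, block_c_mid and the x axis of frame, either way round below 0.08 rad and angle between each of block_a_mid, block_b_mid, block_c_mid's own z axis and vertical below 0.1 rad and value of joint lock below 0.6 rad), for 0.2 s.
2. the key is seated upright on the sunken screw's bar, not yet turned (distance between key_fork and lock_bar below 0.006 m and angle between key_grip's own z axis and vertical below 0.15 rad and value of joint lock below 0.6 rad), for 0.1 s.
3. the screw has been turned to its stop with the key in it (distance between key_fork and lock_bar below 0.006 m and angle between key_grip's own z axis and vertical below 0.15 rad and value of joint lock above 1.4 rad), for 0.1 s.
At the end, for the whole second after the job is handed in: blocks in a closed row against the side fence (each within 4 mm of its place) and the far fence (3.5 mm), square within 0.08 rad, pattern up and flat on the bed; screw at its stop (over 1.4 rad); key standing at rest in its stand, collar down within 3 mm (y of block_a_mid in the frame of frame above 0.067 m and y of block_b_mid in the frame of frame above 0.029 m and y of block_c_mid in the frame of frame above -0.009 m and x of each of block_a_mid, block_b_mid, block_c_mid in the frame of frame above 0.0115 m and z of each of block_a_mid, block_b_mid, block_c_mid in the frame of frame below 0.021 m and angle between the x axis of each of block_a_mid, block_b_mid, block_c_mid and the x axis of frame, either way round below 0.08 rad and angle between each of block_a_mid, block_b_mid, block_c_mid's own z axis and vertical below 0.1 rad and value of joint lock above 1.4 rad and horizontal distance between key_fork and stand_mouth below 0.006 m and z of key_fork in the frame of stand_mouth below -0.031 m and angle between key_grip's own z axis and vertical below 0.12 rad and linear speed of key below 0.02 m/s); the robot touches nothing.
It fails at once if the ink jar is shoved (over 20 mm) or tipped (distance of ink from where it was at the start of the episode above 0.02 m or angle between ink's own z axis and vertical above 0.4 rad).
It fails at once if the brush pot is shoved (over 20 mm) or tipped (distance of brushes from where it was at the start of the episode above 0.02 m or angle between brushes's own z axis and vertical above 0.4 rad).
It fails at once if the dish is shoved (over 20 mm) or tipped (distance of dish from where it was at the start of the episode above 0.02 m or angle between dish's own z axis and vertical above 0.4 rad).
It fails at once if the marker is shoved (over 20 mm) or tipped (distance of marker from where it was at the start of the episode above 0.02 m or angle between marker's own z axis and vertical above 0.4 rad).
It fails at once if the fingers touch the sunken screw's bar (contact force between the fingers and lock_bar above 0.5 N).
It also fails if it takes over 72 s, if anything falls off the work surface, if the arm or the gripper's body presses on something with over 40 N, if the wrist force passes 120 N, or if a joint passes its speed limit or range.

## Working session

There is one attempt and no reset: what is moved stays moved. The work goes in short steps, Python scripts to look and compute and a tool call to move; the robot and the scene stay as the last step left them, time stands still between calls to the robot, and variables do not carry over. Pictures are saved under pics/ and viewed, at most 10 in all, crops included, and the job is handed in when it is done.

Besides the shell and the picture viewer there is one more tool, called as a command line: name --argument value ..., lists and objects as JSON in quotes. drive_tool: Moves the arm, as the interface text tells. Its arguments: {"type":"object","properties":{"increments":{"type":"array"},"squeeze":{"type":"number"}},"required":["increments"]}

```bash
ls; mkdir -p pics; python3 - <<'E'
from plant import r,capture,camera_model,job
import cv2,numpy as np
print(r.get_state())
for n in ["top","side"]:
    im=capture(n); cv2.imwrite(f"pics/{n}0.png",im[:,:,::-1]); m=camera_model(n)
    R=cv2.Rodrigues(np.array(m["rvec"]))[0]; print(n,m["camera_matrix"],-R.T@np.array(m["tvec"]).ravel(),R)
E
```

```text
pics
{'time_s': 0.0, 'joints': array([ 8.91580297e+01,  2.05906946e+01,  6.32745826e-01, -2.02262024e-02,
       -7.01359419e+01, -1.65062025e+01]), 'qd': array([-0.03844801, -0.12359306,  0.0853851 , -0.02056506, -0.00501691,
       -0.02445419]), 'joint_torque': array([ 5.02512721e-04, -5.82715523e+01,  2.93049198e+01,  6.99704692e+00,
        6.81616933e-03, -1.63081031e-04]), 'tcp_pos': array([0.20114795, 0.6437652 , 0.20112294]), 'eef_rot': array([ 1.79904576e+02, -8.44845550e-03, -1.73550540e+01]), 'contact_force': array([ 0.06196563, -0.38684119,  0.18249572]), 'moment': array([ 0.01417887,  0.047914  , -0.00801704]), 'gripper_force': 0.0, 'gripper_width': 0.08732942992906967}
top [[600.09482488   0.         312.89529712]
 [  0.         600.09482488 235.11624149]
 [  0.           0.           1.        ]] [0.24489909 0.04070502 1.50527094] [[ 0.00916655 -0.99969603  0.02288736]
 [-0.98226788 -0.01328824 -0.18701132]
 [ 0.18725861 -0.02076727 -0.9820911 ]]
side [[519.12266728   0.         319.40248817]
 [  0.         519.12266728 242.8405694 ]
 [  0.           0.           1.        ]] [0.39304706 0.80084449 0.85420628] [[-0.9895158  -0.14439228 -0.00305884]
 [-0.0991422   0.69451462 -0.71261509]
 [ 0.10502053 -0.70484062 -0.70154856]]
```

View pics/top0.png

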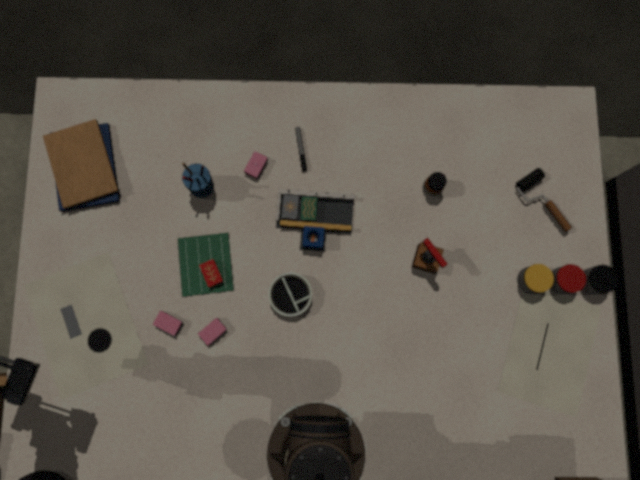

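View pics/side0.png

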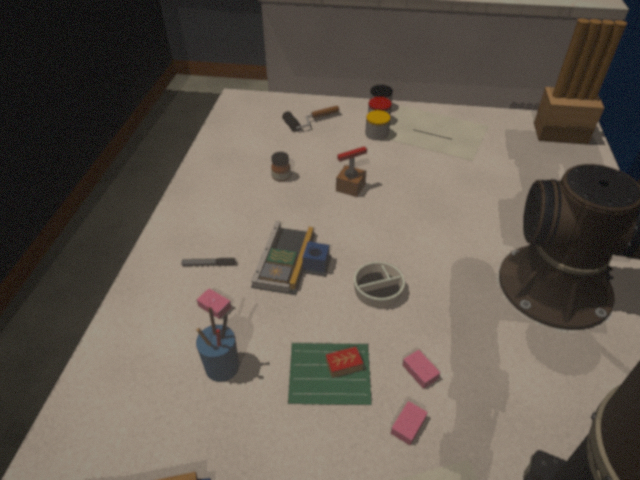

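Candidates for the red block: red on the mat, top (211,273), side (345,361). The pink look-alikes at top (256,165), (168,323) and (212,332) and the red T-bar of the key at (434,252) are ruled out. The frame is at about (317,212), its open end to the right (world -y), with the housing toward the robot at (314,240). The stand is at (426,258).

```bash
cat > h.py <<'E'
from plant import r,capture,camera_model,job
import cv2,numpy as np
np.set_printoptions(precision=4,suppress=True)
def cam(n):
    m=camera_model(n); return np.array(m["camera_matrix"]),cv2.Rodrigues(np.array(m["rvec"],float))[0],np.array(m["tvec"],float).ravel()
def toplane(c,px,z):
    K,R,t=c; px=np.atleast_2d(np.asarray(px,float))
    d=(R.T@np.linalg.inv(K)@np.c_[px,np.ones(len(px))].T).T; o=-R.T@t
    return (o+d*((z-o[2])/d[:,2])[:,None])[:,:2]
def proj(c,P):
    K,R,t=c; q=(K@(R@np.atleast_2d(P).T+t[:,None])).T; return q[:,:2]/q[:,2:]
def blobs(im,lo,hi,amin=30):
    h=cv2.cvtColor(im,cv2.COLOR_RGB2HSV)
    m=cv2.inRange(h,lo,hi) if lo[0]<=hi[0] else cv2.inRange(h,(lo[0],lo[1],lo[2]),(180,hi[1],hi[2]))|cv2.inRange(h,(0,lo[1],lo[2]),hi)
    m=cv2.morphologyEx(m,cv2.MORPH_CLOSE,np.ones((3,3)))
    cs=[c[:,0] for c in cv2.findContours(m,cv2.RETR_EXTERNAL,cv2.CHAIN_APPROX_NONE)[0] if cv2.contourArea(c)>amin]
    return sorted(cs,key=lambda c:-cv2.contourArea(c))
def rect(c,pts,z):
    w=toplane(c,pts,z); (x,y),(a,b),t=cv2.minAreaRect((w*1000).astype(np.float32))
    if a<b: a,b,t=b,a,t+90
    return "c=(%.1f,%.1f) size %.1fx%.1f ang %.1f"%(x,y,a,b,(t+90)%180-90)
def look(n,f=None):
    c=cam(n); im=capture(n)
    if f: cv2.imwrite(f"pics/{f}.png",im[:,:,::-1])
    return c,im
E
python3 - <<'E'
from h import *
im=cv2.imread("pics/top0.png")[:,:,::-1].copy(); c=cam("top")
for nm,lo,hi,z in [("red",(172,150,60),(6,255,255),.026),("pink",(155,60,60),(176,160,255),.023),("blue",(100,110,30),(125,255,255),.045),("brass",(12,120,90),(28,255,255),.026)]:
    for b in blobs(im,lo,hi,15):
        u=b.mean(0)
        if u[1]<350: print(nm,u,rect(c,b,z))
print("Tbar@.115",rect(c,[[425,240],[445,264]],.115), "stand@45", toplane(c,[[426,258]],.045),"hsv",cv2.cvtColor(im,cv2.COLOR_RGB2HSV)[[273,252,240,229],[211,434,305,317]])
for nm,p in dict(ink=(437,183),brush=(198,182),dish=(290,297)).items(): print(nm,toplane(c,[p],.03))
crop=cv2.resize(im[150:310,170:460,::-1],None,fx=2.7,fy=2.7,interpolation=cv2.INTER_CUBIC)
cv2.imwrite("pics/crop0.png",cv2.convertScaleAbs(crop,alpha=1.6))
K,R,t=cam("wrist"); s=r.get_state(); print(K,-R.T@t,s["tcp_pos"],R)
E
```

```text
red [570.7692 278.1154] c=(425.5,-637.1) size 70.6x67.8 ang 85.6
red [210.7612 272.7463] c=(429.2,261.0) size 59.9x38.3 ang 24.6
red [434.5357 252.5   ] c=(487.0,-296.2) size 79.0x17.1 ang 36.4
pink [167.5072 323.2029] c=(305.1,362.3) size 60.7x39.3 ang 63.0
pink [212.2581 331.6613] c=(285.5,252.2) size 57.7x37.9 ang -47.8
pink [255.541 164.377] c=(710.2,158.4) size 60.2x37.6 ang -26.3
blue [312.863  237.2329] c=(518.3,9.4) size 52.7x48.3 ang 86.3
blue [197.6882 177.9892] c=(664.1,303.7) size 62.3x59.0 ang 56.1
blue [107.9176 144.2471] c=(748.8,529.3) size 108.6x15.8 ang 17.2
blue [102.6769 200.4154] c=(603.8,534.7) size 76.1x15.1 ang -74.4
brass [ 79.5294 163.1008] c=(707.5,605.7) size 194.5x135.0 ang 20.2
brass [538.7089 277.6709] c=(427.0,-555.4) size 68.6x68.0 ang -3.3
brass [315.7343 224.7483] c=(553.4,4.2) size 177.1x11.1 ang 86.3
Tbar@.115 c=(473.5,-276.9) size 72.8x0.0 ang 38.9 stand@45 [[ 0.4696 -0.2702]] hsv [[ 10 162 104]
 [  1 209  99]
 [109 154  63]
 [107 170  63]]
ink [[ 0.6662 -0.3067]]
brush [[0.6593 0.302 ]]
dish [[0.3709 0.0643]]
[[345.8294   0.     319.6898]
 [  0.     345.8294 238.7619]
 [  0.       0.       1.    ]] [0.2744 0.6208 0.3831] [0.2012 0.6438 0.2012] [[-0.2983 -0.9545  0.0008]
 [-0.9153  0.2863  0.2834]
 [-0.2707  0.0838 -0.959 ]]
```

View pics/crop0.png

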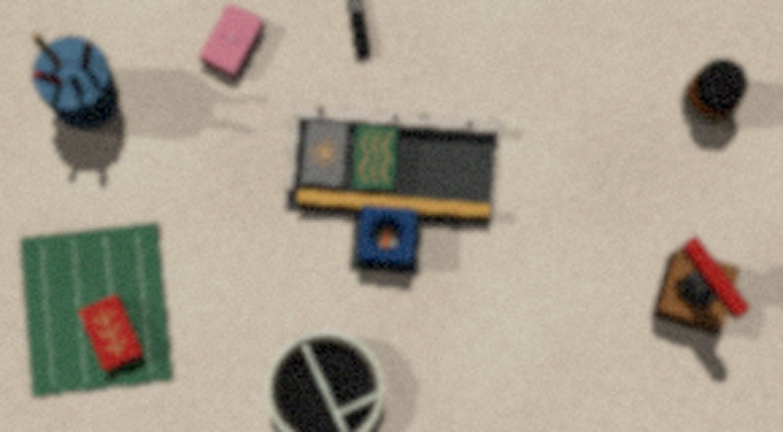

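The crop shows the red, patterned block on the mat at crop (111,333), which is the right one. The key stands at (700,285), and the orange lock bar is visible in the housing well at (388,237). Now I'll move above the block.

drive_tool --increments '[[[1, 0.3, 0.27, 0.04, 0], [1, 0.61, 0.55, 0.09, 0], [1, 0.92, 0.826, 0.14, 0]]]'

```text
time_s: 0.48
tcp_pos: [0.2775, 0.5151, 0.1846]
eef_rot: [180.0, -0.0, -17.3]
contact_force: [0.0, 0.5, -0.0]
gripper_width: 0.0879
gripper_force: 0.0
```

drive_tool --increments '[[[1, 0.3, 0.27, 0.04, 0], [1, 0.61, 0.55, 0.09, 0], [1, 0.92, 0.826, 0.14, 0]]]'

```text
time_s: 0.85
tcp_pos: [0.3534, 0.3875, 0.1681]
eef_rot: [180.0, 0.0, -17.3]
contact_force: [1.8, 0.5, 0.2]
gripper_width: 0.0873
gripper_force: 0.0
```

drive_tool --increments '[[[1, 0.23, 0.21, 0.04, -0.0233], [1, 0.46, 0.41, 0.09, -0.0467], [1, 0.69, 0.62, 0.12, -0.07], [1, 0.92, 0.826, 0.14, -0.0933], [1, 0.92, 0.826, 0.14, -0.1166]]]'

```text
time_s: 1.48
tcp_pos: [0.4291, 0.2594, 0.1511]
eef_rot: [180.0, 0.1, 24.7]
contact_force: [-0.0, 0.2, -1.1]
gripper_width: 0.0875
gripper_force: 0.0
```

```bash
cat >> h.py <<'E'
def rel(goal,yaw=None,F=None):
    "scaled tool increments from the present pose to goal xyz (mm), yaw deg"
    s=r.get_state(); p=np.array(s["tcp_pos"])*1000; y=s["eef_rot"][2]; a=np.radians(y); d=np.array(goal,float)-p
    print("t %.2f tcp"%s["time_s"],p,"yaw %.2f"%y,"F",s["contact_force"],"w %.4f"%s["gripper_width"])
    T=np.array([d[0]*np.cos(a)+d[1]*np.sin(a),d[0]*np.sin(a)-d[1]*np.cos(a),-d[2]])/120
    print("inc",T,"roll",0 if yaw is None else -((yaw-y+180)%360-180)/360)
E
python3 - <<'E'
from h import *
c,im=look("wrist","w1")
for nm,lo,hi,z in [("red",(170,130,40),(12,255,255),.026),("brass",(12,120,60),(28,255,255),.026),("blue",(100,110,20),(125,255,255),.045)]:
    for b in blobs(im,lo,hi,200)[:5]: print(nm,b.mean(0),b.min(0),b.max(0),rect(c,b,z))
rel([429,261,150],24.6)
E
```

```text
red [314.3478 221.3768] [293 189] [335 254] c=(428.3,264.3) size 61.4x38.2 ang 25.5
red [164.2099 281.1728] [135 258] [192 308] c=(315.1,369.9) size 46.7x39.3 ang -26.5
red [265.1938 355.907 ] [237 350] [296 368] c=(282.9,251.3) size 57.7x21.8 ang -48.7
brass [593.0542 166.7028] [536  96] [639 229] c=(583.4,45.9) size 115.8x79.3 ang 85.0
brass [508.7073 334.1402] [490 305] [522 364] c=(403.5,38.6) size 72.6x28.1 ang 40.9
brass [558.7436 381.9744] [514 376] [605 392] c=(378.0,-43.7) size 97.0x19.5 ang -67.2
brass [128.443 329.462] [117 305] [147 360] c=(246.5,387.6) size 68.1x20.8 ang -3.6
brass [363.6935 386.4409] [324 383] [402 393] c=(285.3,142.4) size 82.5x12.7 ang -65.3
blue [603.3347 245.3898] [569 212] [639 278] c=(519.1,21.4) size 66.3x53.3 ang -81.6
t 1.52 tcp [429.0215 260.2994 151.3193] yaw 25.17 F [-0.1032  0.1664 -0.194 ] w 0.0876
inc [ 0.0023 -0.0054  0.011 ] roll 0.00158592955686419
```

View pics/w1.png

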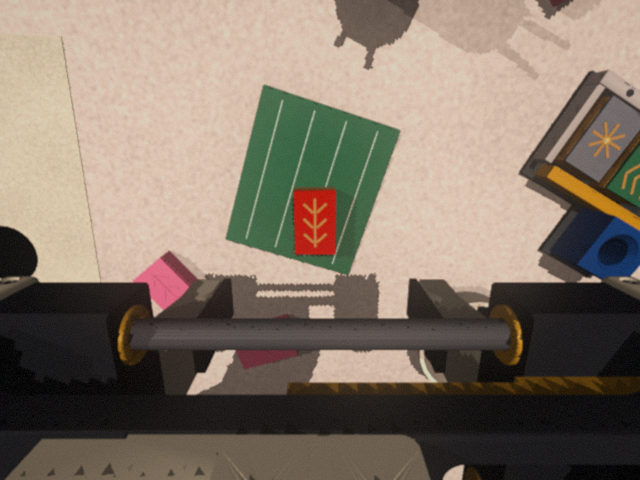

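The picture shows the red block on the mat at (314,221), the frame's side-fence end at the right (600,130), and the well at (617,247). Grasping the block now.

drive_tool --increments '[[[1, 0.009, -0.033, 0.3, -0.002], [1, 0.009, -0.033, 0.65, -0.002], [1, 0.009, -0.033, 0.95, -0.002]]]'

```text
time_s: 1.9
tcp_pos: [0.4277, 0.2657, 0.0363]
eef_rot: [180.0, 0.0, 25.2]
contact_force: [-0.2, 0.7, -0.8]
gripper_width: 0.087
gripper_force: 0.0
```

drive_tool --increments '[[[1, 0, 0, 0.177, 0], [0, 0, 0, 0.177, 0], [-0.5, 0, 0, 0.177, 0], [-0.5, 0, 0, 0.177, 0], [-0.5, 0, 0, 0.177, 0]]]' --squeeze 25

```text
time_s: 2.52
tcp_pos: [0.4284, 0.2662, 0.0173]
eef_rot: [-180.0, -0.1, 25.3]
contact_force: [0.4, -0.4, -0.6]
gripper_width: 0.0532
gripper_force: 0.0
```

```bash
python3 - <<'E'
from h import *
rel([555,66,130],-3.7); print(r.get_state()["gripper_force"])
E
```

```text
t 2.52 tcp [428.4255 266.1684  17.2754] yaw 25.34 F [ 0.4361 -0.4249 -0.5861] w 0.0532
inc [ 0.2395  1.959  -0.9394] roll 0.08065738399515926
0.0
```

drive_tool --increments '[[[-0.5, 0, 0, 0, 0], [-0.5, 0, 0, 0, 0], [-0.5, 0, 0, 0, 0]]]'

```text
time_s: 2.9
tcp_pos: [0.4281, 0.2657, 0.0164]
eef_rot: [-180.0, 0.0, 25.3]
contact_force: [0.5, 0.9, -0.2]
gripper_width: 0.0245
gripper_force: 0.0
```

drive_tool --increments '[[[-0.5, 0, 0, -0.15, 0], [-0.5, 0, 0, -0.4, 0], [-0.5, 0, 0, -0.7, 0], [-0.5, 0, 0, -0.98, 0]]]'

```text
time_s: 3.4
tcp_pos: [0.428, 0.2656, 0.1352]
eef_rot: [180.0, 0.0, 25.3]
contact_force: [0.4, -0.5, 0.1]
gripper_width: 0.0219
gripper_force: 0.0
```

drive_tool --increments '[[[-0.5, -0.05, 0.24, 0, 0], [-0.5, -0.1, 0.48, 0, 0], [-0.5, -0.147, 0.717, 0, 0]]]'

```text
time_s: 3.78
tcp_pos: [0.449, 0.1796, 0.1341]
eef_rot: [-180.0, -0.0, 25.4]
contact_force: [-0.4, -0.6, -0.9]
gripper_width: 0.0217
gripper_force: 0.0
```

drive_tool --increments '[[[-0.5, -0.05, 0.24, 0, 0], [-0.5, -0.1, 0.48, 0, 0], [-0.5, -0.147, 0.717, 0, 0]]]'

```text
time_s: 4.15
tcp_pos: [0.4699, 0.0941, 0.134]
eef_rot: [-180.0, 0.0, 25.4]
contact_force: [0.5, 0.8, 0.1]
gripper_width: 0.0223
gripper_force: 0.0
```

drive_tool --increments '[[[-0.5, -0.05, 0.24, 0, 0.02], [-0.5, -0.1, 0.48, 0, 0.045], [-0.5, -0.147, 0.717, 0, 0.07], [-0.5, -0.147, 0.717, 0, 0.0806], [-0.5, -0.147, 0.717, 0, 0.0806]]]'

```text
time_s: 4.78
tcp_pos: [0.4907, 0.0094, 0.1339]
eef_rot: [180.0, 0.0, -3.7]
contact_force: [0.5, 0.8, 0.3]
gripper_width: 0.022
gripper_force: 0.0
```

```bash
python3 - <<'E'
from h import *
c,im=look("wrist","w2")
for nm,lo,hi,z in [("red",(170,130,40),(12,255,255),.14),("brass",(12,120,60),(28,255,255),.026),("blue",(100,110,20),(125,255,255),.045),("green",(45,90,30),(90,255,255),.029)]:
    for b in blobs(im,lo,hi,200)[:5]: print(nm,b.mean(0),b.min(0),b.max(0),rect(c,b,z))
rel([555,66,130],-3.7); print(r.get_state()["gripper_force"])
E
```

```text
red [615.9827 228.9827] [582 187] [639 263] c=(512.5,-150.1) size 37.6x30.6 ang -17.2
red [ 58.6273 300.5093] [ 38 275] [ 85 319] c=(490.5,153.2) size 26.7x22.9 ang -6.0
brass [319.2549 156.3132] [209 148] [429 165] c=(551.6,5.6) size 179.4x13.3 ang 85.9
brass [617.8412 226.7897] [582 187] [639 266] c=(475.6,-253.9) size 62.3x58.9 ang -16.4
brass [474.2667 384.3095] [428 376] [523 393] c=(320.3,-136.1) size 97.2x20.2 ang 86.3
brass [ 75.8   294.328] [ 50 268] [101 317] c=(442.1,236.2) size 55.4x15.8 ang 24.6
brass [285.4119 385.4201] [202 382] [359 393] c=(329.2,59.1) size 157.5x13.2 ang 86.3
blue [314.8257 198.3568] [283 168] [346 230] c=(519.6,11.2) size 49.4x49.2 ang -3.7
green [ 66.9739 250.2129] [  0 192] [124 317] c=(473.9,236.0) size 117.5x73.1 ang 7.2
green [293.4683 100.3889] [268  60] [318 141] c=(594.2,22.7) size 58.5x37.7 ang -3.6
green [  7.1912 253.6765] [  0 221] [ 25 278] c=(486.7,278.8) size 54.2x21.6 ang -18.4
t 4.83 tcp [490.6622   9.6947 133.9492] yaw -3.60 F [ 0.4822 -0.186   0.3347] w 0.0216
inc [ 0.5057 -0.5019  0.0329] roll 0.000291424843820841
0.0
```

View pics/w2.png

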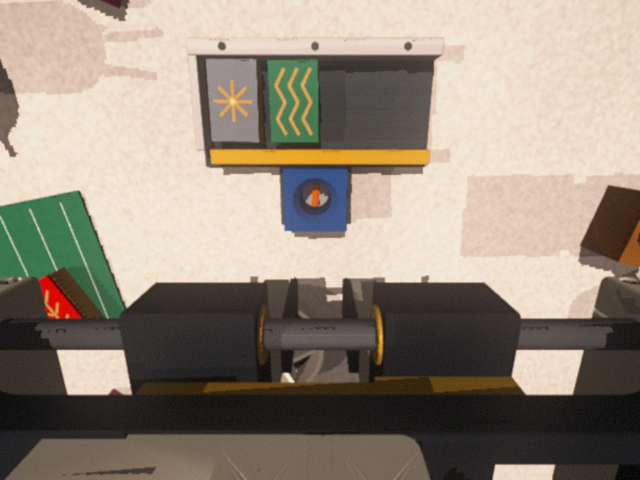

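The grasp missed: the fingers went to the commanded 22 mm with no force and the block is still on the mat. Checking where it is.

```bash
python3 - <<'E'
from h import *
c=cam("wrist"); s=r.get_state(); print("TCP proj",proj(c,[s["tcp_pos"]]), proj(c,[s["tcp_pos"]-np.array([0,0,.011])]))
for n in ["top","side"]:
    c,im=look(n,n+"1")
    for b in blobs(im,(172,150,60),(8,255,255),60): print(n,b.mean(0),rect(c,b,.026))
a=cv2.imread("pics/side1.png")[180:420,170:490]
cv2.imwrite("pics/side1c.png",cv2.resize(a,(800,600)))
E
```

```text
TCP proj [[319.1017 277.524 ]] [[319.1425 270.3275]]
top [571.0513 278.4744] c=(425.4,-637.2) size 70.1x68.7 ang 43.4
top [434.6441 252.5593] c=(487.4,-296.7) size 77.9x19.4 ang 35.4
side [343.625  359.2273] c=(427.9,265.8) size 60.0x38.3 ang 25.5
```

View pics/side1c.png

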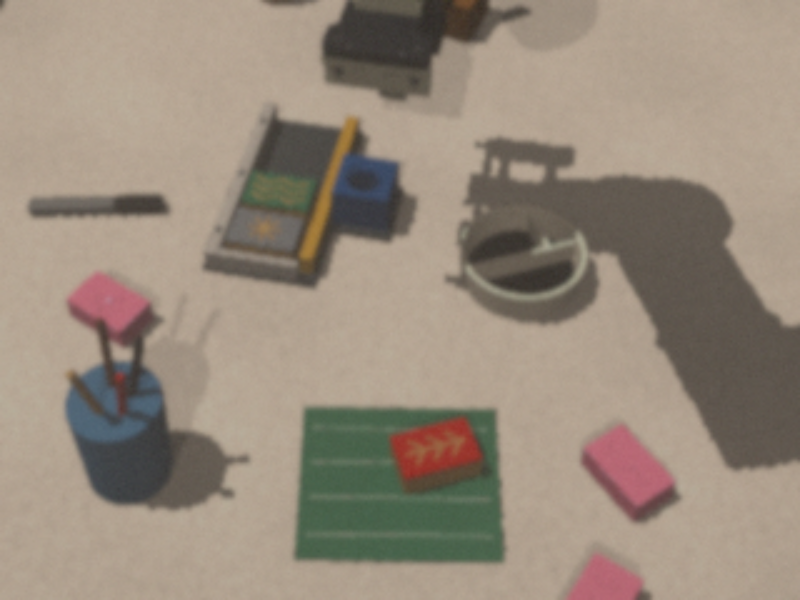

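drive_tool --increments '[[[1, -0.07, -0.23, 0, 0], [1, -0.14, -0.46, 0, 0], [1, -0.218, -0.698, 0, 0]]]'

```text
time_s: 5.3
tcp_pos: [0.4697, 0.0962, 0.1341]
eef_rot: [-180.0, -0.0, -3.6]
contact_force: [0.4, 0.3, -0.4]
gripper_width: 0.0465
gripper_force: 0.0
```

drive_tool --increments '[[[1, -0.07, -0.23, 0, 0], [1, -0.14, -0.46, 0, 0], [1, -0.218, -0.698, 0, 0]]]'

```text
time_s: 5.68
tcp_pos: [0.4488, 0.1817, 0.1341]
eef_rot: [-180.0, -0.0, -3.6]
contact_force: [0.0, 0.0, -0.2]
gripper_width: 0.0764
gripper_force: 0.0
```

drive_tool --increments '[[[1, -0.05, -0.17, 0, -0.02], [1, -0.11, -0.35, 0, -0.045], [1, -0.16, -0.52, 0, -0.065], [1, -0.218, -0.698, 0, -0.081], [1, -0.218, -0.698, 0, -0.081]]]'

```text
time_s: 6.3
tcp_pos: [0.4281, 0.267, 0.134]
eef_rot: [-180.0, -0.0, 25.7]
contact_force: [1.0, 0.3, -0.0]
gripper_width: 0.0876
gripper_force: 0.0
```

```bash
python3 - <<'E'
from h import *
c,im=look("wrist","w3")
for b in blobs(im,(170,130,40),(12,255,255),200)[:3]: print(b.mean(0),b.min(0),b.max(0),rect(c,b,.026))
im0=cv2.imread("pics/side0.png")[:,:,::-1].copy()
for b in blobs(im0,(172,150,60),(8,255,255),60): print("side0",b.mean(0),rect(cam("side"),b,.026))
rel([428,265.5,16],25.5)
E
```

```text
[322.8257 228.656 ] [300 195] [345 263] c=(428.3,263.9) size 61.0x38.7 ang 25.8
[266.2625 361.7375] [234 350] [300 379] c=(288.3,255.1) size 59.6x34.5 ang -48.9
[165.8137 285.2422] [139 264] [191 313] c=(317.2,372.1) size 47.5x33.5 ang -25.2
side0 [343.6705 359.2841] c=(427.8,265.6) size 59.8x38.9 ang 24.3
side0 [379.7647 102.7843] c=(421.2,-679.4) size 80.9x65.4 ang -87.2
side0 [351.5    152.4444] c=(480.1,-395.6) size 82.7x16.0 ang 36.1
t 6.35 tcp [428.0654 266.2075 133.9172] yaw 25.58 F [-0.0213 -1.5101 -0.3912] w 0.0877
inc [-0.003   0.0051  0.9826] roll 0.00021534555786888946
```

drive_tool --increments '[[[1, -0.003, 0.005, 0.3, 0], [1, -0.003, 0.005, 0.65, 0], [1, -0.003, 0.005, 0.9, 0], [0.3, -0.003, 0.005, 0.98, 0], [0.2, -0.003, 0.005, 0.98, 0]]]'

```text
time_s: 6.98
tcp_pos: [0.4286, 0.2646, 0.0165]
eef_rot: [180.0, 0.0, 25.5]
contact_force: [0.3, 0.3, 1.1]
gripper_width: 0.0734
gripper_force: 0.0
```

```bash
python3 - <<'E'
from h import *
rel([428,265.5,16],25.5); print(r.get_state()["joints"])
c,im=look("wrist"); c2,s=look("side")
a=cv2.resize(im[120:420,160:480],(400,375)); b=cv2.resize(s[280:430,260:460],(400,300)); b=cv2.copyMakeBorder(b,0,75,0,0,cv2.BORDER_CONSTANT)
cv2.imwrite("pics/g3.png",np.hstack([a,b])[:,:,::-1])
E
```

```text
t 6.97 tcp [428.5738 264.6062  16.4998] yaw 25.47 F [0.2881 0.3322 1.1063] w 0.0734
inc [-0.0011 -0.0088  0.0042] roll -8.773510973172607e-05
[ 54.0834  16.4169 -33.9164   0.0156 -39.7081  61.373 ]
```

View pics/g3.png

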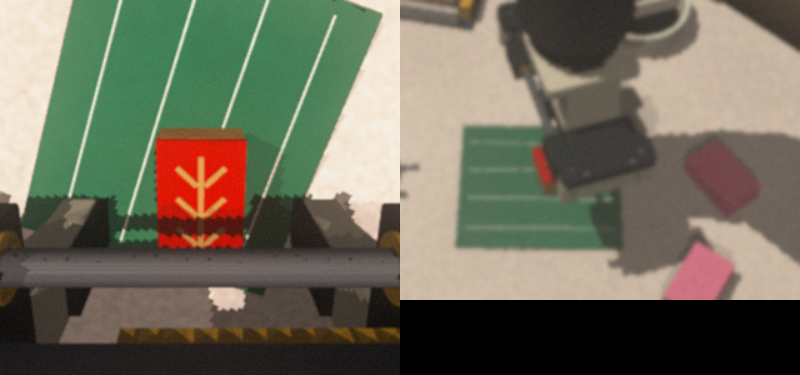

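The picture shows the block centred between the open fingers, its front edge at crop (200,135) and its axis at (200,200), where the TCP projects. Closing step by step, watching the width.

drive_tool --increments '[[[-0.2, 0, 0, 0, 0], [-0.2, 0, 0, 0, 0], [-0.2, 0, 0, 0, 0]]]' --squeeze 30

```text
time_s: 7.45
tcp_pos: [0.4286, 0.2651, 0.0168]
eef_rot: [-180.0, -0.0, 25.5]
contact_force: [0.2, 0.5, -0.3]
gripper_width: 0.0373
gripper_force: 0.0
```

drive_tool --increments '[[[-0.2, 0, 0, 0, 0], [-0.2, 0, 0, 0, 0]]]'

```text
time_s: 7.7
tcp_pos: [0.4284, 0.2649, 0.0164]
eef_rot: [180.0, 0.0, 25.5]
contact_force: [-0.5, 0.3, 0.1]
gripper_width: 0.0352
gripper_force: 0.0
```

```bash
python3 - <<'E'
from h import *
rel([428,265.5,16],25.5); print(r.get_state()["gripper_force"])
c,im=look("wrist"); c2,s=look("side")
print([ (b.mean(0),b.min(0),b.max(0)) for b in blobs(im,(170,130,40),(12,255,255),100)])
a=cv2.resize(im[120:420,160:480],(400,375)); b=cv2.resize(s[280:430,260:460],(400,300)); b=cv2.copyMakeBorder(b,0,75,0,0,cv2.BORDER_CONSTANT)
cv2.imwrite("pics/g4.png",np.hstack([a,b])[:,:,::-1])
E
```

```text
t 7.70 tcp [428.4356 264.8741  16.4317] yaw 25.50 F [-0.5257  0.2877  0.0974] w 0.0352
inc [-0.001  -0.0063  0.0036] roll -1.0943388062558926e-05
0.0
[(array([322.0474, 278.2342]), array([277, 230], dtype=int32), array([366, 318], dtype=int32))]
```

View pics/g4.png

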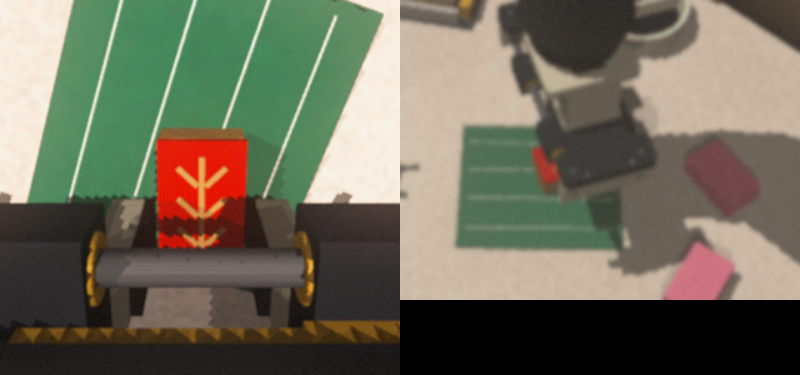

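The picture shows both fingers still clear of the block's sides: the gaps are at crop x 145–157 and 246–255. Closing further.

drive_tool --increments '[[[-1, 0, 0, 0, 0], [-1, 0, 0, 0, 0], [-1, 0, 0, 0, 0]]]'

```text
time_s: 8.18
tcp_pos: [0.4284, 0.2649, 0.0164]
eef_rot: [180.0, 0.0, 25.5]
contact_force: [0.7, 0.5, -0.9]
gripper_width: 0.0104
gripper_force: 0.0
```

drive_tool --increments '[[[-1, 0, 0, 0, 0], [-1, 0, 0, 0, 0]]]'

```text
time_s: 8.43
tcp_pos: [0.4285, 0.2649, 0.0164]
eef_rot: [180.0, 0.0, 25.5]
contact_force: [0.4, 0.5, 0.2]
gripper_width: 0.0004
gripper_force: 0.0
```

```bash
python3 - <<'E'
from h import *
print(r.get_state()["gripper_force"],r.get_state()["gripper_width"])
c,im=look("wrist"); c2,s=look("side")
print([ (b.mean(0),b.min(0),b.max(0)) for b in blobs(im,(170,130,40),(12,255,255),100)])
g=cv2.cvtColor(im,cv2.COLOR_RGB2HSV)
for row in (282,292,300): print(row,"".join("R" if (h<12 or h>170) and s_>130 else "G" if 45<h<95 and s_>80 else "d" if v<60 else "." for h,s_,v in g[row,220:420:3]))
a=cv2.resize(im[120:420,160:480],(400,375)); b=cv2.resize(s[280:430,260:460],(400,300)); b=cv2.copyMakeBorder(b,0,75,0,0,cv2.BORDER_CONSTANT)
cv2.imwrite("pics/g5.png",np.hstack([a,b])[:,:,::-1])
E
```

```text
0.0 0.00043291400360446423
[(array([320.9486, 265.7621]), array([285, 230], dtype=int32), array([357, 315], dtype=int32)), (array([ 94.5766, 371.9809]), array([ 57, 350], dtype=int32), array([154, 395], dtype=int32))]
282 GGGGGGGGddddddddddddddddd......dR.Rd.........RG....GG..............
292 ddddddddddddddddddddddddRdddd..dR.RRd.ddddddddddddddddddddddddddddd
300 ddddddddddddddddddddddddddddd.dRRdRRd..dddddddddddddddddddddddddddd
```

View pics/g5.png

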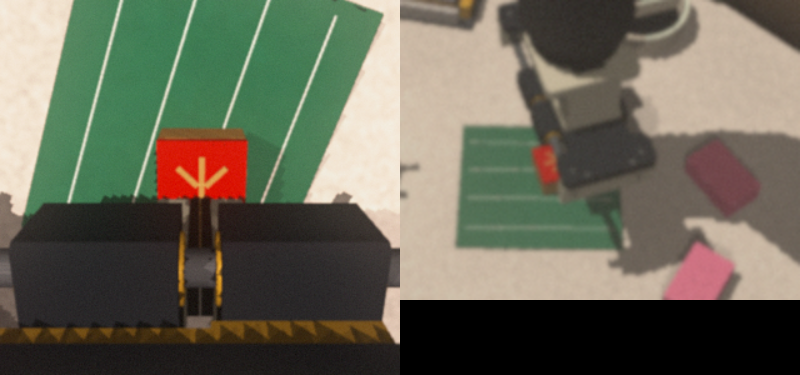

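Both views show the closed fingers hovering over the block, with the tips at crop (201,200). So the tips are higher than the TCP figure implies. I'll find their height by touching the block top gently.

drive_tool --increments '[[[-1, 0, 0, 0.017, 0], [-1, 0, 0, 0.033, 0], [-1, 0, 0, 0.05, 0]]]'

```text
time_s: 8.9
tcp_pos: [0.4284, 0.2648, 0.0102]
eef_rot: [180.0, 0.0, 25.5]
contact_force: [-0.2, -0.3, -0.4]
gripper_width: 0.0005
gripper_force: 0.0
```

```bash
python3 - <<'E'
from h import *
rel([428,265.5,16],25.5)
c,im=look("wrist")
b=blobs(im,(170,130,40),(12,255,255),100)[0]; print(b.min(0),b.max(0))
# joint-based check: camera pose wrt TCP
s=r.get_state();K,R,t=c; o=-R.T@t; print((o-s["tcp_pos"])*1000)
print("frontedge predicted", proj(c,[[.4283+.03*np.cos(.445)+k*.019*np.sin(.445),.2650+.03*np.sin(.445)-k*.019*np.cos(.445),.026] for k in(-1,1)]))
E
```

```text
t 8.90 tcp [428.4142 264.8492  10.2288] yaw 25.49 F [-0.2052 -0.2548 -0.4149] w 0.0005
inc [-0.0008 -0.0064 -0.0481] roll -2.936673640232041e-05
[283 233] [359 315]
[ 69.3082  32.6881 182.113 ]
frontedge predicted [[280.5794 233.8672]
 [356.7859 233.867 ]]
```

drive_tool --increments '[[[-1, 0, 0, 0.017, 0], [-1, 0, 0, 0.033, 0], [-1, 0, 0, 0.05, 0]]]'

```text
time_s: 9.32
tcp_pos: [0.4284, 0.2649, 0.0043]
eef_rot: [-180.0, 0.0, 25.5]
contact_force: [0.1, -0.9, -0.2]
gripper_width: 0.0001
gripper_force: 0.0
```

drive_tool --increments '[[[-1, 0, 0, 0.017, 0], [-1, 0, 0, 0.033, 0]]]'

```text
time_s: 9.57
tcp_pos: [0.4285, 0.2649, 0.0016]
eef_rot: [180.0, -0.0, 25.5]
contact_force: [-11.3, -3.7, 35.0]
gripper_width: 0.0002
gripper_force: 17.7
```

Contact with the block top (z 26) came at TCP z ≈ 2.5 mm, so the tips are at about TCP + 24 mm, matching the image ray. I'll shift my heights by -35 mm: lift, open and regrasp lower.

drive_tool --increments '[[[-1, 0, 0, -0.1, 0], [1, 0, 0, -0.2, 0], [1, 0, 0, -0.2, 0], [1, 0, 0, -0.2, 0], [1, 0, 0, -0.2, 0]]]'

```text
time_s: 10.2
tcp_pos: [0.4282, 0.2646, 0.0241]
eef_rot: [180.0, 0.0, 25.5]
contact_force: [-0.3, -0.0, -0.4]
gripper_width: 0.0346
gripper_force: 0.0
```

drive_tool --increments '[[[0.6, 0, 0, 0, 0], [0.6, 0, 0, 0, 0], [0.6, 0, 0, 0, 0], [0.6, 0, 0, 0, 0]]]'

```text
time_s: 10.7
tcp_pos: [0.4284, 0.2649, 0.0244]
eef_rot: [-180.0, 0.0, 25.5]
contact_force: [0.4, 0.3, 0.9]
gripper_width: 0.0694
gripper_force: 0.0
```

```bash
python3 - <<'E'
from h import *
c,im=look("wrist")
b=blobs(im,(170,130,40),(12,255,255),100)[0]; print(b.min(0),b.max(0),toplane(c,[b[b[:,1]<b[:,1].min()+2].mean(0)],.026)*1000)
rel([428,265.5,-14],25.5)
print("frontedge predicted", proj(c,[[.4283+.03*np.cos(.445)+k*.019*np.sin(.445),.2650+.03*np.sin(.445)-k*.019*np.cos(.445),.026] for k in(-1,1)]))
E
```

```text
[286 226] [356 318] [[455.7403 277.0756]]
t 10.75 tcp [428.4535 264.9072  24.4731] yaw 25.49 F [ 0.2622 -0.208   0.2694] w 0.0698
inc [-0.0013 -0.0061  0.3206] roll -2.1320182734048863e-05
frontedge predicted [[283.4961 226.8207]
 [354.1163 226.8213]]
```

drive_tool --increments '[[[0.6, 0, 0, 0.1, 0], [0.6, 0, 0, 0.2, 0], [0.6, 0, 0, 0.27, 0], [0.6, 0, 0, 0.32, 0]]]'

```text
time_s: 11.25
tcp_pos: [0.4282, 0.2646, -0.0149]
eef_rot: [180.0, 0.1, 25.5]
contact_force: [0.1, 0.0, 1.3]
gripper_width: 0.0702
gripper_force: 0.0
```

drive_tool --increments '[[[-1, 0, 0, 0, 0], [-1, 0, 0, 0, 0], [-1, 0, 0, 0, 0], [-1, 0, 0, 0, 0], [-1, 0, 0, 0, 0]]]' --squeeze 30

```text
time_s: 11.88
tcp_pos: [0.4286, 0.265, -0.0136]
eef_rot: [-180.0, -0.0, 25.5]
contact_force: [-0.2, 0.6, 2.1]
gripper_width: 0.0378
gripper_force: 30.0
```

drive_tool --increments '[[[-1, 0, 0, -0.15, 0], [-1, 0, 0, -0.4, 0], [-1, 0, 0, -0.7, 0], [-1, 0, 0, -0.92, 0]]]'

```text
time_s: 12.38
tcp_pos: [0.4286, 0.2651, 0.0979]
eef_rot: [-180.0, -0.1, 25.5]
contact_force: [0.0, -0.6, -1.1]
gripper_width: 0.0377
gripper_force: 30.0
```

drive_tool --increments '[[[-1, 0.006, 0.22, 0, 0], [-1, 0.013, 0.48, 0, 0], [-1, 0.02, 0.75, 0, 0], [-1, 0.027, 0.978, 0, 0]]]'

```text
time_s: 12.88
tcp_pos: [0.4821, 0.1593, 0.0964]
eef_rot: [-180.0, 0.0, 25.5]
contact_force: [-0.6, -0.3, 0.7]
gripper_width: 0.0378
gripper_force: 30.0
```

drive_tool --increments '[[[-1, 0.006, 0.25, 0, 0], [-1, 0.013, 0.5, 0, 0], [-1, 0.02, 0.75, 0, 0], [-1, 0.027, 0.978, 0, 0]]]'

```text
time_s: 13.38
tcp_pos: [0.5355, 0.0548, 0.0963]
eef_rot: [-180.0, 0.0, 25.5]
contact_force: [0.9, 0.7, -0.5]
gripper_width: 0.0376
gripper_force: 30.0
```

drive_tool --increments '[[[-1, 0.006, 0.25, 0, 0.018], [-1, 0.013, 0.5, 0, 0.036], [-1, 0.02, 0.75, 0, 0.055], [-1, 0.027, 0.93, 0, 0.072], [-1, 0.027, 0.978, 0, 0.0812]]]'

```text
time_s: 14.0
tcp_pos: [0.5889, -0.05, 0.096]
eef_rot: [180.0, 0.0, -4.0]
contact_force: [0.4, 0.1, -1.5]
gripper_width: 0.0377
gripper_force: 30.0
```

```bash
python3 - <<'E'
from h import *
c,im=look("wrist","w6")
print(r.get_state()["gripper_width"],r.get_state()["gripper_force"])
for nm,lo,hi,z in [("red",(170,130,40),(12,255,255),.14),("brass",(12,120,60),(28,255,255),.026),("blue",(100,110,20),(125,255,255),.045),("green",(45,90,30),(90,255,255),.029)]:
    for b in blobs(im,lo,hi,200)[:4]: print(nm,b.min(0),b.max(0),rect(c,b,z))
rel([588.7,-48.6,-10],-3.75)
E
```

```text
0.03735441079512117 29.999450147151947
red [273 245] [366 319] c=(604.6,-51.4) size 40.4x34.3 ang 87.5
red [ 0 43] [ 57 143] c=(687.2,47.9) size 34.4x19.0 ang -5.4
red [280 350] [358 368] c=(566.7,-48.6) size 36.1x9.7 ang 86.0
red [546 350] [582 395] c=(551.3,-161.6) size 25.1x15.0 ang -3.3
brass [176 350] [581 395] c=(468.9,-90.5) size 347.0x45.3 ang 85.7
brass [278 238] [360 248] c=(587.7,-49.7) size 62.8x8.0 ang 86.0
brass [145 219] [247 294] c=(567.0,44.1) size 65.8x64.4 ang -44.0
brass [399 304] [416 364] c=(503.1,-118.1) size 57.0x12.2 ang 5.6
green [194 204] [250 278] c=(594.3,22.3) size 58.6x38.0 ang -3.3
t 14.05 tcp [588.8648 -50.0358  95.9764] yaw -4.09 F [ 1.0089 -0.108  -0.8637] w 0.0374
inc [-0.0022 -0.0118  0.8831] roll -0.0009535993497213408
```

drive_tool --increments '[[[-1, 0, 0, 0.25, -0.001], [-1, 0, 0, 0.5, -0.001], [-1, 0, 0, 0.7, -0.001], [-1, 0, 0, 0.8, -0.001], [-1, 0, 0, 0.85, -0.001]]]'

```text
time_s: 14.68
tcp_pos: [0.5886, -0.0486, -0.0059]
eef_rot: [180.0, 0.0, -3.3]
contact_force: [0.4, -0.4, -0.8]
gripper_width: 0.0379
gripper_force: 30.0
```

drive_tool --increments '[[[-1, 0, 0, 0.02, 0], [-1, 0, 0, 0.033, 0], [-1, 0, 0, 0.033, 0]]]'

```text
time_s: 15.05
tcp_pos: [0.5891, -0.0487, -0.009]
eef_rot: [-180.0, -0.0, -3.4]
contact_force: [0.6, 0.9, 0.1]
gripper_width: 0.0381
gripper_force: 30.0
```

drive_tool --increments '[[[-1, 0, 0, 0.013, 0], [0.25, 0, 0, 0.013, 0], [0.25, 0, 0, 0.013, 0], [0.25, 0, 0, 0.013, 0]]]'

```text
time_s: 15.55
tcp_pos: [0.5888, -0.0487, -0.011]
eef_rot: [180.0, -0.0, -3.4]
contact_force: [0.5, 0.0, 0.0]
gripper_width: 0.0545
gripper_force: 0.0
```

drive_tool --increments '[[[0.25, 0, 0, -0.1, 0], [0.25, 0, 0, -0.4, 0], [0.25, 0, 0, -0.6, 0]]]'

```text
time_s: 15.92
tcp_pos: [0.5895, -0.0487, 0.0632]
eef_rot: [-180.0, -0.1, -3.4]
contact_force: [0.1, 0.1, 0.0]
gripper_width: 0.0545
gripper_force: 0.0
```

```bash
python3 - <<'E'
from h import *
c,im=look("wrist","w7")
for nm,lo,hi,z in [("red",(170,130,40),(12,255,255),.029),("brass",(12,120,60),(28,255,255),.026),("green",(45,90,30),(90,255,255),.029)]:
    for b in blobs(im,lo,hi,200)[:3]: print(nm,b.min(0),b.max(0),rect(c,b,z))
a=np.radians(-3.75); u=np.array([np.cos(a),np.sin(a)]); v=np.array([-u[1],u[0]]); g=np.array([582.3,6.9])+10*u-112*v
print(g); rel([*g,62],-93.75)
E
```

```text
red [275 210] [367 302] c=(589.1,-49.9) size 64.5x62.8 ang -3.4
red [ 0 43] [ 25 140] c=(698.9,123.8) size 54.0x13.7 ang -18.0
brass [265 292] [374 318] c=(553.1,-46.6) size 77.0x20.1 ang 86.7
brass [445 376] [591 393] c=(478.4,-192.0) size 110.9x15.2 ang 86.7
brass [212 382] [406 393] c=(484.9,-34.4) size 146.9x9.9 ang 86.7
green [179 212] [241 297] c=(594.6,22.4) size 59.4x38.2 ang -3.4
[ 584.9534 -105.5142]
t 15.97 tcp [591.2611 -48.5654  66.3922] yaw -3.32 F [ 1.1133 -0.7324  2.734 ] w 0.0548
inc [-0.025   0.4768  0.0366] roll 0.25118115500068755
```

drive_tool --increments '[[[-0.7, -0.008, 0.16, 0, 0.026], [-0.7, -0.016, 0.32, 0, 0.052], [-0.7, -0.025, 0.477, 0, 0.078], [-0.7, -0.025, 0.477, 0, 0.104], [-0.7, -0.025, 0.477, 0, 0.13]]]'

```text
time_s: 16.6
tcp_pos: [0.5825, -0.1061, 0.0617]
eef_rot: [-180.0, -0.0, -50.5]
contact_force: [-0.2, -0.3, 0.0]
gripper_width: 0.0143
gripper_force: 0.0
```

drive_tool --increments '[[[-0.7, 0, 0, 0, 0.026], [-0.7, 0, 0, 0, 0.052], [-0.7, 0, 0, 0, 0.078], [-0.7, 0, 0, 0, 0.104], [-0.7, 0, 0, 0, 0.121]]]'

```text
time_s: 17.23
tcp_pos: [0.5825, -0.1057, 0.0617]
eef_rot: [-180.0, 0.0, -94.0]
contact_force: [-0.1, -1.4, -0.1]
gripper_width: 0.0132
gripper_force: 0.0
```

drive_tool --increments '[[[-0.7, 0, 0, 0, 0]]]'

```text
time_s: 17.35
tcp_pos: [0.5825, -0.1057, 0.0615]
eef_rot: [-180.0, 0.0, -93.7]
contact_force: [-0.2, -0.3, -0.5]
gripper_width: 0.0135
gripper_force: 0.0
```

```bash
python3 - <<'E'
from h import *
rel([584.95,-105.5,-12],-93.75)
E
```

```text
t 17.35 tcp [ 582.5138 -105.6747   61.5371] yaw -93.69 F [-0.1554 -0.3217 -0.5245] w 0.0135
inc [-0.0028 -0.0202  0.6128] roll 0.00015797591813064096
```

drive_tool --increments '[[[-0.7, -0.003, -0.02, 0.2, 0], [-0.7, -0.003, -0.02, 0.4, 0], [-0.7, -0.003, -0.02, 0.55, 0], [-0.7, -0.003, -0.02, 0.613, 0]]]'

```text
time_s: 17.85
tcp_pos: [0.5843, -0.1056, -0.0134]
eef_rot: [179.9, -0.0, -93.6]
contact_force: [-0.4, 0.1, -0.4]
gripper_width: 0.0132
gripper_force: 0.0
```

drive_tool --increments '[[[-0.7, -0.1, 0, 0, 0], [-0.7, -0.18, 0, 0, 0], [-0.7, -0.26, 0, 0, 0], [-0.7, -0.31, 0, 0, 0], [-0.7, -0.36, 0, 0, 0]]]'

```text
time_s: 18.48
tcp_pos: [0.5878, -0.0619, -0.0123]
eef_rot: [-180.0, 0.0, -93.7]
contact_force: [0.8, -1.3, 0.3]
gripper_width: 0.0131
gripper_force: 0.3
```

drive_tool --increments '[[[-0.7, -0.05, 0, 0, 0], [-0.7, -0.1, 0, 0, 0], [-0.7, -0.15, 0, 0, 0], [-0.7, -0.19, 0, 0, 0], [-0.7, -0.22, 0, 0, 0]]]'

```text
time_s: 19.1
tcp_pos: [0.5893, -0.0358, -0.0127]
eef_rot: [180.0, -0.0, -93.7]
contact_force: [-0.3, -1.7, 0.6]
gripper_width: 0.0133
gripper_force: 0.5
```

```bash
python3 - <<'E'
from h import *
a=np.radians(-3.75); u=np.array([np.cos(a),np.sin(a)]); v=np.array([-u[1],u[0]]); g=np.array([582.3,6.9])+10*u-33.5*v
rel([*g,-12],-93.75); look("wrist","w8"); c,im=look("wrist")
for nm,lo,hi,z in [("red",(170,130,40),(12,255,255),.029),("green",(45,90,30),(90,255,255),.029),("brass",(12,120,60),(28,255,255),.026)]:
    for b in blobs(im,lo,hi,200)[:3]: print(nm,b.min(0),b.max(0),rect(c,b,z))
E
```

```text
t 19.10 tcp [589.3146 -35.7779 -12.6531] yaw -93.73 F [-0.2584 -1.6678  0.5577] w 0.0133
inc [-0.0719 -0.0018 -0.0054] roll 4.2567425306888e-05
red [296 349] [348 383] c=(590.1,-7.9) size 25.0x18.9 ang -3.7
brass [118 351] [502 394] c=(596.6,-2.4) size 191.1x24.4 ang -3.5
brass [389 192] [429 282] c=(548.9,-67.6) size 40.6x15.5 ang 86.7
```

drive_tool --increments '[[[-0.7, -0.015, 0, 0, 0], [-0.7, -0.03, 0, 0, 0], [-0.7, -0.045, 0, 0, 0], [-0.7, -0.055, 0, 0, 0]]]'

```text
time_s: 19.7
tcp_pos: [0.5897, -0.0294, -0.0127]
eef_rot: [180.0, -0.0, -93.7]
contact_force: [0.5, -0.5, -0.7]
gripper_width: 0.0131
gripper_force: 0.4
```

drive_tool --increments '[[[-0.7, -0.008, 0, 0, 0], [-0.7, -0.016, 0, 0, 0], [-0.7, -0.016, 0, 0, 0]]]'

```text
time_s: 20.08
tcp_pos: [0.5897, -0.0283, -0.0126]
eef_rot: [180.0, -0.0, -93.7]
contact_force: [0.6, -5.3, -0.5]
gripper_width: 0.013
gripper_force: 2.6
```

drive_tool --increments '[[[-0.7, -0.006, 0, 0, 0], [-0.7, -0.012, 0, 0, 0], [-0.7, -0.012, 0, 0, 0]]]'

```text
time_s: 20.45
tcp_pos: [0.5896, -0.0282, -0.0125]
eef_rot: [179.9, -0.1, -93.8]
contact_force: [1.2, -12.7, -0.4]
gripper_width: 0.013
gripper_force: 6.3
```

drive_tool --increments '[[[-0.7, -0.008, 0, 0, 0], [-0.7, -0.016, 0, 0, 0], [-0.7, -0.016, 0, 0, 0], [-0.7, -0.016, 0, 0, 0]]]'

```text
time_s: 20.95
tcp_pos: [0.5895, -0.0281, -0.0124]
eef_rot: [179.9, -0.2, -93.8]
contact_force: [2.8, -23.1, 1.1]
gripper_width: 0.0131
gripper_force: 11.2
```

drive_tool --increments '[[[-0.7, 0.1, 0, 0, 0], [-0.7, 0.3, 0, 0, 0], [-0.7, 0.3, 0, -0.2, 0], [-0.7, 0.3, 0, -0.5, 0], [-0.7, 0.3, 0, -0.8, 0]]]'

```text
time_s: 21.58
tcp_pos: [0.5877, -0.06, 0.0843]
eef_rot: [180.0, 0.0, -93.7]
contact_force: [1.6, -0.2, -0.0]
gripper_width: 0.0126
gripper_force: 0.0
```

```bash
python3 - <<'E'
from h import *
rel([472.5,-276,100],36); c,im=look("wrist","w9")
for nm,lo,hi,z in [("red",(170,130,40),(12,255,255),.029),("green",(45,90,30),(90,255,255),.029),("brass",(12,120,60),(28,255,255),.026)]:
    for b in blobs(im,lo,hi,200)[:3]: print(nm,b.min(0),b.max(0),rect(c,b,z))
E
```

```text
t 21.57 tcp [587.7109 -60.0027  84.3111] yaw -93.74 F [ 1.5661 -0.2361 -0.0469] w 0.0126
inc [ 1.8587  0.8407 -0.1307] roll -0.36038459808460743
red [305 289] [334 319] c=(590.8,-15.2) size 25.1x22.2 ang 86.3
brass [119 372] [404 393] c=(644.0,54.6) size 237.8x20.6 ang -3.7
brass [363 205] [384 283] c=(548.6,-58.4) size 59.7x14.5 ang 87.2
brass [405 377] [503 393] c=(483.9,67.5) size 82.3x15.8 ang -3.7
```

drive_tool --increments '[[[0.3, 0.05, 0.02, -0.2, -0.024], [0.3, 0.15, 0.07, -0.4, -0.05], [0.3, 0.3, 0.14, -0.55, -0.078], [0.3, 0.45, 0.21, -0.55, -0.104], [0.3, 0.62, 0.28, -0.55, -0.13]]]'

```text
time_s: 22.25
tcp_pos: [0.5493, -0.1323, 0.1497]
eef_rot: [-179.9, -0.0, -46.6]
contact_force: [0.5, -0.5, -0.2]
gripper_width: 0.055
gripper_force: 0.0
```

drive_tool --increments '[[[0.3, 0.04, 0.13, 0, -0.026], [0.3, 0.09, 0.26, 0, -0.052], [0.3, 0.13, 0.39, 0, -0.078], [0.3, 0.18, 0.52, 0, -0.104], [0.3, 0.22, 0.643, 0, -0.13]]]'

```text
time_s: 22.88
tcp_pos: [0.5109, -0.2044, 0.1493]
eef_rot: [-180.0, -0.0, 0.2]
contact_force: [-0.1, 0.5, -1.0]
gripper_width: 0.0567
gripper_force: 0.0
```

drive_tool --increments '[[[0.3, -0.06, 0.12, 0, -0.025], [0.3, -0.13, 0.24, 0, -0.05], [0.3, -0.2, 0.37, 0, -0.075], [0.3, -0.27, 0.5, 0, -0.1], [0.3, -0.32, 0.6, 0, -0.1]]]'

```text
time_s: 23.5
tcp_pos: [0.4722, -0.2764, 0.1493]
eef_rot: [-180.0, -0.0, 35.8]
contact_force: [0.6, 0.6, -0.2]
gripper_width: 0.0569
gripper_force: 0.0
```

```bash
python3 - <<'E'
from h import *
rel([472.5,-276,150],36); c,im=look("wrist","w10")
for b in blobs(im,(170,130,40),(12,255,255),150)[:3]: print("red",b.min(0),b.max(0),rect(c,b,.115))
for b in blobs(im,(8,90,30),(22,255,255),300)[:4]: print("wood",b.min(0),b.max(0),rect(c,b,.045))
E
```

```text
t 23.50 tcp [ 472.2256 -276.3972  149.343 ] yaw 35.80 F [ 0.5885  0.6251 -0.2264] w 0.0569
inc [ 0.0038 -0.0013 -0.0055] roll -0.0005665867404726694
red [270 180] [364 309] c=(479.7,-275.3) size 83.2x54.3 ang 57.5
red [450  16] [489  84] c=(618.5,-274.0) size 35.6x18.6 ang 53.7
wood [215 376] [614 398] c=(397.6,-446.8) size 396.1x23.9 ang -53.3
wood [269 177] [365 267] c=(472.3,-273.6) size 63.8x62.7 ang 73.1
wood [449  15] [500  87] c=(646.0,-289.8) size 48.1x31.7 ang 62.1
wood [182 303] [206 365] c=(320.0,-239.9) size 68.5x21.1 ang 26.4
```

```bash
python3 - <<'E'
from h import *
im=cv2.imread("pics/w10.png")[:,:,::-1].copy(); c=cam("wrist")
for b in blobs(im,(174,160,60),(5,255,255),100)[:2]:
    print(b.min(0),b.max(0),rect(c,b,.115)); b=b[b[:,1]<262]
    for y in (200,220,240,260):
        q=b[abs(b[:,1]-y)<=1][:,0]; print(y,q.min() if len(q) else 0,q.max() if len(q) else 0, toplane(c,[[q.mean() if len(q) else 0,y]],.115)*1000)
    print("front",toplane(c,[b[b[:,1]<=b[:,1].min()+1].mean(0)],.115)*1000)
h=cv2.cvtColor(im,cv2.COLOR_RGB2HSV)[180:270:15,268:370:8]; print(h[...,0]); print(h[...,2])
cv2.imwrite("pics/w10c.png",cv2.resize(im[150:330,220:420,::-1],(800,720))[:600])
E
```

```text
[305 195] [328 308] c=(472.1,-274.6) size 78.7x15.3 ang 36.0
200 305 328 [[ 501.7236 -253.8148]]
220 305 328 [[ 491.0571 -261.1617]]
240 305 328 [[ 480.153  -268.9364]]
260 305 328 [[ 468.9346 -277.071 ]]
front [[ 504.1461 -251.8721]]
[[13 14 12 14 15 13 12 12 13 14 13 12 14]
 [12 15 12 13 10  9  5  5 12 13 13 13 14]
 [14 14 10 13 10  2  1  1 12 12 10 13 15]
 [14 13 12 12  5  1  1  2  6 12 12 13 12]
 [15 12 13 12 11  2  1  2  2 12 13 13 12]
 [12 12 11  9 10  1  1  1 13 12 13 12 11]]
[[219 225 226 227 220 225 216  97 224 227 226 226 225]
 [224 227 221 222 104 133 125 121 158 193 215 226 223]
 [226 219  98 160  89 184 194 196 148 157  94 195 203]
 [162 167 160 109  68 183 192 191  77 134 156 151 198]
 [227 160 161 142  70 182 192 189  72 135 157 157 194]
 [222 223 221 108  87 178 190 189 160 171 190 194 192]]
```

View pics/w10c.png

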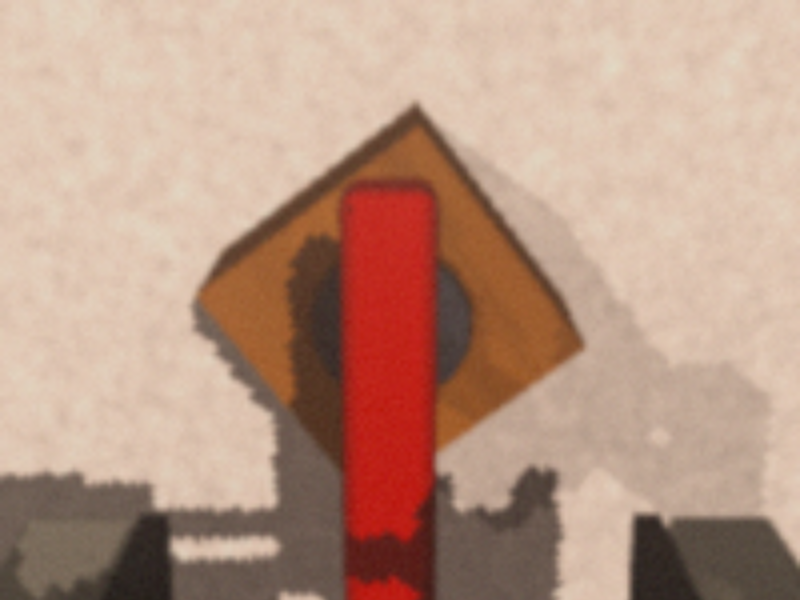

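The crop shows the T-bar running vertically at crop x 345–435, centred under the gripper, with the collar and stand beneath. T-bar centre is (472.1,-274.6), angle 36.0°. Grasping.

drive_tool --increments '[[[0.3, 0.008, -0.012, 0.2, 0], [0.3, 0.008, -0.012, 0.4, 0], [0.3, 0.008, -0.012, 0.6, 0], [0.3, 0.008, -0.012, 0.678, 0]]]'

```text
time_s: 24.05
tcp_pos: [0.4718, -0.274, 0.0667]
eef_rot: [-179.9, 0.1, 35.7]
contact_force: [-0.6, -0.4, 0.2]
gripper_width: 0.0568
gripper_force: 0.0
```

drive_tool --increments '[[[-1, 0, 0, 0, 0], [-1, 0, 0, 0, 0], [-1, 0, 0, 0, 0], [-1, 0, 0, 0, 0], [-1, 0, 0, 0, 0]]]' --squeeze 45

```text
time_s: 24.68
tcp_pos: [0.4725, -0.2743, 0.0684]
eef_rot: [180.0, -0.0, 35.9]
contact_force: [-0.2, 0.5, 2.6]
gripper_width: 0.0156
gripper_force: 45.0
```

drive_tool --increments '[[[-1, 0, 0, 0, 0]]]'

```text
time_s: 24.8
tcp_pos: [0.4725, -0.2743, 0.0684]
eef_rot: [180.0, -0.0, 35.9]
contact_force: [-0.4, 1.2, 3.8]
gripper_width: 0.0158
gripper_force: 45.0
```

```bash
python3 - <<'E'
from h import *
rel([472.5,-276,150],36); print(r.get_state()["gripper_force"],r.get_state()["joints"])
E
```

```text
t 24.80 tcp [ 472.5484 -274.3008   68.3633] yaw 35.86 F [-0.3596  1.1878  3.7671] w 0.0158
inc [-0.0086  0.0112 -0.6803] roll -0.00038630124738771895
45.00077962875366 [ -9.5829  15.8044 -25.6239   0.0011 -48.5478 135.4431]
```

drive_tool --increments '[[[-1, 0, 0, -0.1, 0], [-1, 0, 0, -0.3, 0], [-1, 0, 0, -0.5, 0], [-1, 0, 0, -0.68, 0]]]'

```text
time_s: 25.3
tcp_pos: [0.4723, -0.2743, 0.1509]
eef_rot: [180.0, -0.0, 35.9]
contact_force: [0.3, -0.0, -2.7]
gripper_width: 0.0155
gripper_force: 45.0
```

drive_tool --increments '[[[-1, 0.1, -0.16, 0, 0], [-1, 0.21, -0.34, 0, 0], [-1, 0.33, -0.53, 0, 0], [-1, 0.44, -0.71, 0, 0]]]'

```text
time_s: 25.8
tcp_pos: [0.4649, -0.1735, 0.15]
eef_rot: [-180.0, -0.0, 35.8]
contact_force: [0.3, -0.1, -3.0]
gripper_width: 0.0158
gripper_force: 45.0
```

drive_tool --increments '[[[-1, 0.1, -0.16, 0, 0], [-1, 0.21, -0.34, 0, 0], [-1, 0.33, -0.53, 0, 0], [-1, 0.44, -0.71, 0, 0]]]'

```text
time_s: 26.3
tcp_pos: [0.4579, -0.0735, 0.1501]
eef_rot: [-180.0, -0.0, 35.9]
contact_force: [0.4, 0.3, -2.4]
gripper_width: 0.0157
gripper_force: 45.0
```

drive_tool --increments '[[[-1, 0.09, -0.14, 0, 0.026], [-1, 0.18, -0.29, 0, 0.052], [-1, 0.27, -0.44, 0, 0.078], [-1, 0.36, -0.58, 0, 0.105], [-1, 0.44, -0.71, 0, 0.133]]]'

```text
time_s: 26.92
tcp_pos: [0.4508, 0.0263, 0.1501]
eef_rot: [-180.0, -0.0, -12.3]
contact_force: [0.1, 0.3, -2.7]
gripper_width: 0.0157
gripper_force: 45.0
```

drive_tool --increments '[[[-1, 0, 0, 0, 0]]]'

```text
time_s: 27.05
tcp_pos: [0.4509, 0.0264, 0.1501]
eef_rot: [-180.0, -0.0, -12.0]
contact_force: [-0.9, 0.0, -2.4]
gripper_width: 0.0158
gripper_force: 45.0
```

```bash
python3 - <<'E'
from h import *
rel([519.4,11,150],-12); c,im=look("wrist","w11"); print(r.get_state()["gripper_width"])
for b in blobs(im,(100,110,20),(125,255,255),400)[:2]: print("blue",b.min(0),b.max(0),rect(c,b,.045))
for b in blobs(im,(1,150,70),(14,255,255),25)[:8]: print("or",b.min(0),b.max(0),b.mean(0),rect(c,b,.022))
for b in blobs(im,(12,120,60),(28,255,255),400)[:2]: print("brass",b.min(0),b.max(0),rect(c,b,.026))
for b in blobs(im,(45,90,30),(90,255,255),400)[:2]: print("green",b.min(0),b.max(0),rect(c,b,.029))
for b in blobs(im,(172,150,40),(8,255,255),400)[:3]: print("red",b.min(0),b.max(0),rect(c,b,.029))
h=cv2.cvtColor(im,cv2.COLOR_RGB2HSV); p=proj(c,[[.5194,.011,.022]])[0].astype(int); print(p); print(h[p[1]-14:p[1]+16:2,p[0]-14:p[0]+16:2,0])
E
```

```text
t 27.05 tcp [450.9484  26.3937 150.0621] yaw -11.96 F [-0.9044  0.0145 -2.4376] w 0.0158
inc [0.5846 0.0073 0.0005] roll 0.00011296402812703832
0.016252296061596155
blue [285 109] [353 179] c=(519.1,11.3) size 49.4x48.7 ang 86.4
or [284   3] [344  97] [315.1509  52.9754] c=(590.3,1.8) size 65.1x41.3 ang -3.6
or [302 229] [338 318] [319.9295 275.0954] c=(400.5,36.5) size 92.3x34.8 ang -12.8
or [605  91] [639 133] [623.4207 111.7793] c=(492.0,-243.9) size 31.1x27.8 ang -2.8
or [304 367] [336 383] [317.9556 376.1222] c=(289.0,60.0) size 34.1x20.0 ang 77.3
or [317 135] [324 156] [320.3469 145.6327] c=(518.5,11.2) size 17.6x6.1 ang -11.8
brass [212  80] [427 127] c=(552.0,5.7) size 179.2x15.7 ang 86.2
brass [598  90] [639 164] c=(477.0,-237.1) size 62.9x34.1 ang 2.7
green [  0 178] [154 318] c=(461.3,250.2) size 132.1x100.5 ang 7.3
green [236  10] [294  99] c=(594.6,39.2) size 59.3x36.2 ang -3.7
red [284   3] [342  96] c=(590.0,1.4) size 61.5x38.9 ang -4.4
red [302 229] [338 318] c=(403.2,35.5) size 90.3x34.8 ang -12.8
red [304 350] [336 382] c=(305.1,56.9) size 38.4x33.0 ang -11.9
[320 1
[... 249 characters left out ...]
3 114]
 [123   9   9   7  11   5  11  10   9  10  13   9 178  10 115]
 [165  12   2   9   8   6  10  11  11   8   5  10   9   6 154]
 [  7   4   2  11   0   8  11  12  11   8  15  11   5   5  15]
 [  3  14   0  16   8   9  11  12  10   8  13  13   5   2   0]
 [176   8   7   6   0   9  11  12  11   7  10  11   7   9   0]
 [170   4   0  11  12   8  11  12  11   8  15  11   9  14 165]
 [145  11   8   5  10   6  11  12  12   8  13  12   9   7 134]
 [120  16  10   3  10   8  11  12  12   9   8   8  10   0 123]
 [117 135 177   7  10  12  11  12  11  10   7   8  15 126 110]
 [117 120 150 175   7  13   9   9   8   8  12   9 135 115 111]
 [113 112 123 132 150   5   6  13  12   8 154 125 112 111 112]]
```

drive_tool --increments '[[[-1, 0.15, 0.002, 0, 0], [-1, 0.3, 0.004, 0, 0], [-1, 0.45, 0.006, 0, 0], [-1, 0.584, 0.007, 0, 0], [-1, 0.584, 0.007, 0, 0]]]'

```text
time_s: 27.72
tcp_pos: [0.5205, 0.0097, 0.149]
eef_rot: [180.0, 0.0, -12.1]
contact_force: [0.5, 0.1, -3.3]
gripper_width: 0.0157
gripper_force: 45.0
```

drive_tool --increments '[[[-1, 0, 0, 0.12, 0], [-1, 0, 0, 0.25, 0], [-1, 0, 0, 0.32, 0], [-1, 0, 0, 0.32, 0]]]'

```text
time_s: 28.22
tcp_pos: [0.5187, 0.0101, 0.1103]
eef_rot: [179.9, 0.1, -12.0]
contact_force: [0.5, -0.5, -2.9]
gripper_width: 0.0157
gripper_force: 45.0
```

```bash
python3 - <<'E'
from h import *
rel([519.4,11,68.4],-11.8)
E
```

```text
t 28.23 tcp [518.6511  10.1441 110.3158] yaw -12.00 F [ 0.5203 -0.5473 -2.9372] w 0.0157
inc [ 0.0046 -0.0083  0.3493] roll -0.0005552580650246676
```

drive_tool --increments '[[[-1, 0.003, -0.007, 0.06, 0], [-1, 0.003, -0.007, 0.12, 0], [-1, 0.003, -0.007, 0.18, 0], [-1, 0.003, -0.007, 0.24, 0]]]'

```text
time_s: 28.72
tcp_pos: [0.5199, 0.0109, 0.0819]
eef_rot: [180.0, 0.0, -12.0]
contact_force: [-0.8, -0.2, -1.6]
gripper_width: 0.0156
gripper_force: 45.0
```

drive_tool --increments '[[[-1, 0, 0, 0.03, 0], [-1, 0, 0, 0.06, 0], [-1, 0, 0, 0.085, 0], [-1, 0, 0, 0.1, 0]]]'

```text
time_s: 29.22
tcp_pos: [0.5199, 0.0109, 0.0703]
eef_rot: [180.0, 0.0, -12.0]
contact_force: [-0.5, 0.3, -2.9]
gripper_width: 0.0156
gripper_force: 45.0
```

drive_tool --increments '[[[-1, 0, 0, 0.008, 0], [-1, 0, 0, 0.014, 0], [-1, 0, 0, 0.014, 0], [-1, 0, 0, 0.014, 0]]]'

```text
time_s: 29.72
tcp_pos: [0.52, 0.011, 0.0688]
eef_rot: [-180.0, -0.0, -12.0]
contact_force: [-0.4, -0.1, -2.6]
gripper_width: 0.0155
gripper_force: 45.0
```

drive_tool --increments '[[[-1, 0, 0, 0, 0.02], [-1, 0, 0, 0, 0.04], [-1, 0, 0, 0, 0.06], [-1, 0, 0, 0, 0.08]]]'

```text
time_s: 30.22
tcp_pos: [0.5198, 0.0107, 0.0688]
eef_rot: [180.0, -0.0, -41.0]
contact_force: [-0.4, -1.0, -1.3]
gripper_width: 0.0154
gripper_force: 45.0
```

drive_tool --increments '[[[-1, 0, 0, 0, 0.02], [-1, 0, 0, 0, 0.04], [-1, 0, 0, 0, 0.06], [-1, 0, 0, 0, 0.08], [-1, 0, 0, 0, 0.1]]]'

```text
time_s: 30.85
tcp_pos: [0.5194, 0.0106, 0.0688]
eef_rot: [179.9, -0.0, -77.0]
contact_force: [-2.3, -1.1, -0.4]
gripper_width: 0.0154
gripper_force: 45.0
```

drive_tool --increments '[[[-1, 0, 0, 0, 0.02], [-1, 0, 0, 0, 0.035], [-1, 0, 0, 0, 0.05], [-1, 0, 0, 0, 0.06]]]'

```text
time_s: 31.35
tcp_pos: [0.5191, 0.0106, 0.0687]
eef_rot: [179.9, -0.0, -98.6]
contact_force: [-2.7, -0.3, 0.2]
gripper_width: 0.0157
gripper_force: 45.0
```

```bash
python3 - <<'E'
from h import *
rel([519.4,11,68.4],-103); print(r.get_state()["moment"])
E
```

```text
t 31.35 tcp [519.1007  10.5844  68.7477] yaw -98.56 F [-2.7031 -0.2736  0.1845] w 0.0157
inc [-0.0038 -0.002   0.0029] roll 0.012343505259787611
[-0.1695  1.0107  0.1283]
```

drive_tool --increments '[[[-1, 0, 0, 0, 0.006], [-1, 0, 0, 0, 0.012], [-1, 0, 0, 0, 0.012]]]'

```text
time_s: 31.72
tcp_pos: [0.5192, 0.0106, 0.0687]
eef_rot: [179.9, -0.0, -102.7]
contact_force: [-4.2, -0.1, 0.8]
gripper_width: 0.0158
gripper_force: 45.0
```

```bash
python3 - <<'E'
from h import *
rel([519.4,11,68.4],-103); print(r.get_state()["moment"])
E
```

```text
t 31.73 tcp [519.1733  10.6239  68.7284] yaw -102.72 F [-4.1544 -0.1287  0.8316] w 0.0158
inc [-0.0035 -0.0012  0.0027] roll 0.0007681261361950773
[-0.1465  1.2767  0.1762]
```

drive_tool --increments '[[[-1, 0, 0, 0, 0.01], [-1, 0, 0, 0, 0.017], [-1, 0, 0, 0, 0.017]]]'

```text
time_s: 32.1
tcp_pos: [0.5193, 0.0107, 0.0687]
eef_rot: [179.9, -0.0, -108.8]
contact_force: [-4.7, -0.0, 2.4]
gripper_width: 0.0158
gripper_force: 45.1
```

```bash
python3 - <<'E'
from h import *
rel([519.4,11,68.4],-103); s=r.get_state();print(s["moment"],s["joints"],s["joint_torque"][5])
E
```

```text
t 32.10 tcp [519.29    10.7333  68.7464] yaw -108.78 F [-4.6959 -0.0016  2.4276] w 0.0158
inc [-0.0024 -0.0002  0.0029] roll -0.016061033860148576
[-0.0678  1.7067  0.3647] [ 22.8548  13.5224 -28.849   -0.     -47.6974 -41.6368] -0.6990990042686462
```

```bash
python3 - <<'E'
from h import *
c,im=look("wrist","w12"); a=np.radians(-3.75); u=np.array([np.cos(a),np.sin(a)]); v=np.array([-u[1],u[0]])
for b in blobs(im,(12,120,60),(28,255,255),100)[:6]:
    w=toplane(c,b,.026)*1000-[582.3,6.9]; x=w@u;y=w@v; print(b.min(0),b.max(0),"fx",x.min(),x.max(),"fy",y.min(),y.max())
E
```

```text
[124 377] [509 394] fx -175.8908088648833 114.04014175170734 fy 64.62545859722803 150.02255322641494
[170 131] [281 283] fx -32.51902173349422 36.709029725240235 fy -93.74904787958478 11.539622608563104
[180 259] [241 283] fx -7.323404599401814 34.16359310374647 fy -14.652198149893806 4.0540302280895135
[359 305] [368 363] fx -84.21766229825046 -72.66577483184128 fy 45.236201695389106 93.38860305610888
[271 305] [281 363] fx -24.764058916196326 -6.473625005309491 fy 29.19110931920857 75.45597678729425
```

```bash
python3 - <<'E'
from h import *
c=cam("wrist"); im=cv2.imread("pics/w12.png")[:,:,::-1].copy(); a=np.radians(-3.75); u=np.array([np.cos(a),np.sin(a)]); v=np.array([-u[1],u[0]])
b=blobs(im,(12,120,60),(28,255,255),100)[1]; w=toplane(c,b,.026)*1000-[582.3,6.9]; x=w@u;y=w@v
for k in range(-90,-20,10): m=abs(y-k)<3; print(k,x[m].min() if m.any() else 0,x[m].max() if m.any() else 0)
r_=[b for b in blobs(im,(174,170,40),(5,255,255),100)]
for b in r_[:2]:
    w=toplane(c,b,.029)*1000-[582.3,6.9]; print("red",(w@u).min(),(w@u).max(),(w@v).min(),(w@v).max())
E
```

```text
-90 -31.51677466327542 -15.695091742859683
-80 -31.794791401017054 -15.733647048685956
-70 -31.880403308408297 -15.624752579885751
-60 -32.003782751270904 -15.535710491101165
-50 -32.09453326216313 -15.618223430859041
-40 -32.18756232960769 -15.503842620840434
-30 -32.45289414825672 35.291229371929546
red -77.34987915036771 -38.85927025778869 -20.747669981822586 48.077607246399715
red -16.225554525711438 43.436833647220254 -24.828166284436485 13.13823132807051
```

drive_tool --increments '[[[-1, 0, 0, 0, 0.008], [-1, 0, 0, 0, 0.014], [-1, 0, 0, 0, 0.014]]]'

```text
time_s: 32.52
tcp_pos: [0.5196, 0.0109, 0.0688]
eef_rot: [180.0, -0.0, -113.8]
contact_force: [-4.1, 0.1, 1.7]
gripper_width: 0.0159
gripper_force: 45.3
```

```bash
python3 - <<'E'
from h import *
rel([519.4,11,68.4],-101); s=r.get_state();print(s["moment"],s["joint_torque"][5])
c,im=look("wrist","w13"); a=np.radians(-3.75); u=np.array([np.cos(a),np.sin(a)]); v=np.array([-u[1],u[0]])
for b in blobs(im,(12,120,60),(28,255,255),500)[:3]:
    w=toplane(c,b,.026)*1000-[582.3,6.9]; x=w@u;y=w@v
    for k in (-80,-60): m=abs(y-k)<3; print(k,x[m].min() if m.any() else 0,x[m].max() if m.any() else 0)
E
```

```text
t 32.52 tcp [519.5581  10.9035  68.7651] yaw -113.79 F [-4.0677  0.1386  1.7367] w 0.0159
inc [-0.0002  0.0015  0.003 ] roll -0.0355248595879906
[0.0884 1.9398 0.6517] -0.9391755983233452
-80 0 0
-60 0 0
-80 -32.246354534914026 -15.692939743305713
-60 -32.72463213311302 -15.600463547925962
```

The jaw didn't move with the torque rising to 0.65 Nm, so the screw is at its stop. Unloading, lifting out, and carrying the key back.

drive_tool --increments '[[[-1, 0, 0, 0, -0.015], [-1, 0, 0, 0, -0.03], [-1, 0, 0, 0, -0.038], [-1, 0, 0, 0, -0.038]]]'

```text
time_s: 33.08
tcp_pos: [0.5196, 0.0108, 0.0685]
eef_rot: [180.0, -0.0, -100.2]
contact_force: [-3.5, -1.0, -0.2]
gripper_width: 0.0155
gripper_force: 45.0
```

```bash
python3 - <<'E'
from h import *
rel([519.4,11,68.4],-101); s=r.get_state();print(s["moment"],s["joint_torque"][5])
E
```

```text
t 33.08 tcp [519.6244  10.8432  68.4778] yaw -100.22 F [-3.4801 -0.9585 -0.1536] w 0.0155
inc [-0.001   0.0021  0.0006] roll 0.002157837420219898
[-0.2144  1.503   0.0192] 0.4195533972233534
```

drive_tool --increments '[[[-1, 0, 0, -0.1, 0], [-1, 0, 0, -0.3, 0], [-1, 0, 0, -0.5, 0], [-1, 0, 0, -0.69, 0]]]'

```text
time_s: 33.58
tcp_pos: [0.5214, 0.0114, 0.1537]
eef_rot: [-179.8, 0.1, -100.2]
contact_force: [0.7, -0.8, -2.6]
gripper_width: 0.0156
gripper_force: 45.0
```

drive_tool --increments '[[[-1, 0.2, -0.003, 0, 0], [-1, 0.4, -0.006, 0, 0], [-1, 0.6, -0.009, 0, 0], [-1, 0.8, -0.011, 0, 0]]]'

```text
time_s: 34.08
tcp_pos: [0.5055, -0.0842, 0.1529]
eef_rot: [-179.8, 0.1, -100.2]
contact_force: [0.3, -0.1, -2.2]
gripper_width: 0.0156
gripper_force: 45.0
```

drive_tool --increments '[[[-1, 0.2, -0.003, 0, 0], [-1, 0.4, -0.006, 0, 0], [-1, 0.6, -0.009, 0, 0], [-1, 0.8, -0.011, 0, 0]]]'

```text
time_s: 34.58
tcp_pos: [0.4898, -0.1793, 0.1529]
eef_rot: [-179.8, 0.0, -100.2]
contact_force: [-0.1, 0.6, -2.1]
gripper_width: 0.0154
gripper_force: 45.0
```

drive_tool --increments '[[[-1, 0.2, -0.003, 0, 0], [-1, 0.35, -0.005, 0, 0], [-1, 0.45, -0.007, 0, 0], [-1, 0.5, -0.008, 0, 0]]]'

```text
time_s: 35.08
tcp_pos: [0.479, -0.2382, 0.1517]
eef_rot: [-180.0, 0.0, -100.3]
contact_force: [0.2, 0.5, -2.3]
gripper_width: 0.0155
gripper_force: 45.0
```

```bash
python3 - <<'E'
from h import *
rel([472.5,-274.3,68.4]); s=r.get_state();print(s["moment"])
c,im=look("wrist","w14")
for b in blobs(im,(8,100,40),(22,255,255),300)[:4]: print("wood",b.min(0),b.max(0),rect(c,b,.045))
for b in blobs(im,(174,160,40),(5,255,255),100)[:2]: print("bar",b.min(0),b.max(0),rect(c,b,s["tcp_pos"][2]+.0466))
E
```

```text
t 35.08 tcp [ 478.9502 -238.1844  151.7325] yaw -100.25 F [ 0.152   0.4514 -2.2934] w 0.0155
inc [ 0.3057 -0.0007  0.6944] roll 0
[ 0.1166 -0.0994  0.0468]
wood [123 376] [509 396] c=(511.5,-80.2) size 387.5x23.0 ang -10.0
wood [283 144] [362 222] c=(470.7,-276.0) size 60.9x59.8 ang 72.7
wood [ 84 167] [136 224] c=(642.5,-299.6) size 47.8x34.7 ang -86.0
wood [359 301] [372 364] c=(454.6,-130.2) size 67.8x12.0 ang 81.6
bar [302 261] [337 318] c=(476.5,-252.1) size 26.5x15.3 ang 79.8
bar [304 350] [335 382] c=(483.3,-214.7) size 17.2x14.4 ang 79.8
```

drive_tool --increments '[[[-1, 0.15, 0.002, 0, 0], [-1, 0.27, 0.004, 0, 0], [-1, 0.312, 0.004, 0, 0], [-1, 0.312, 0.004, 0.1, 0], [-1, 0.312, 0.004, 0.2, 0]]]'

```text
time_s: 35.75
tcp_pos: [0.4714, -0.2742, 0.1265]
eef_rot: [180.0, 0.0, -100.2]
contact_force: [0.1, -0.2, -2.4]
gripper_width: 0.0153
gripper_force: 45.0
```

drive_tool --increments '[[[-1, 0, 0, 0.05, 0], [-1, 0, 0, 0.1, 0], [-1, 0, 0, 0.15, 0], [-1, 0, 0, 0.2, 0]]]'

```text
time_s: 36.25
tcp_pos: [0.4718, -0.2744, 0.1033]
eef_rot: [-180.0, -0.0, -100.2]
contact_force: [-0.8, 0.4, -3.0]
gripper_width: 0.0155
gripper_force: 45.0
```

```bash
python3 - <<'E'
from h import *
rel([471.8,-275,68.4]); s=r.get_state();print(s["moment"])
E
```

```text
t 36.25 tcp [ 471.7865 -274.3967  103.2763] yaw -100.21 F [-0.8447  0.363  -2.965 ] w 0.0155
inc [ 0.0049 -0.001   0.2906] roll 0
[ 0.036  -0.1227 -0.0038]
```

Inside the mouth (fork at about 46 mm). Continuing down.

drive_tool --increments '[[[-1, 0.003, 0, 0.05, 0], [-1, 0.003, 0, 0.1, 0], [-1, 0.003, 0, 0.15, 0]]]'

```text
time_s: 36.62
tcp_pos: [0.4716, -0.2749, 0.0852]
eef_rot: [-180.0, -0.0, -100.2]
contact_force: [-0.3, -0.9, -2.2]
gripper_width: 0.0155
gripper_force: 45.0
```

drive_tool --increments '[[[-1, 0, 0, 0.04, 0], [-1, 0, 0, 0.08, 0], [-1, 0, 0, 0.12, 0], [-1, 0, 0, 0.135, 0]]]'

```text
time_s: 37.12
tcp_pos: [0.4715, -0.2748, 0.069]
eef_rot: [180.0, -0.0, -100.2]
contact_force: [-0.8, -0.8, -1.3]
gripper_width: 0.0157
gripper_force: 45.0
```

drive_tool --increments '[[[-1, 0, 0, 0.006, 0], [0.2, 0, 0, 0.006, 0], [0.2, 0, 0, 0.006, 0], [0.2, 0, 0, 0.006, 0], [0.2, 0, 0, 0.006, 0]]]'

```text
time_s: 37.75
tcp_pos: [0.4717, -0.2748, 0.0688]
eef_rot: [-180.0, -0.0, -100.2]
contact_force: [-0.0, -0.1, -0.9]
gripper_width: 0.0494
gripper_force: 0.0
```

drive_tool --increments '[[[0.2, 0, 0, -0.1, 0], [0.2, 0, 0, -0.3, 0], [0.2, 0, 0, -0.5, 0], [0.2, 0, 0, -0.75, 0]]]'

```text
time_s: 38.25
tcp_pos: [0.4714, -0.2748, 0.16]
eef_rot: [180.0, -0.0, -100.2]
contact_force: [1.0, 0.2, 1.0]
gripper_width: 0.0526
gripper_force: 0.0
```

```bash
python3 - <<'E'
from h import *
rel([519,11,150],-3.75); c,im=look("wrist","w15")
for b in blobs(im,(174,160,40),(5,255,255),100)[:3]: print("bar wrist",b.min(0),b.max(0),rect(c,b,.115))
for n in ("top","side"):
  c,im=look(n,n+"9")
  a=np.radians(-3.75); u=np.array([np.cos(a),np.sin(a)]); v=np.array([-u[1],u[0]])
  for b in blobs(im,(172,150,40),(8,255,255),30):
    q=toplane(c,b,.029).mean(0)*1000-[582.3,6.9]; print(n,"red",rect(c,b,.029),"frame",q@u,q@v," as Tbar:",rect(c,b,.115))
  for b in blobs(im,(45,60,30),(90,255,255),60):
    q=toplane(c,b,.029).mean(0)*1000-[582.3,6.9]; print(n,"green",rect(c,b,.029),"frame",q@u,q@v)
E
```

```text
t 38.25 tcp [ 471.3819 -274.7742  160.0221] yaw -100.22 F [0.9668 0.1834 0.9533] w 0.0526
inc [-2.4141  0.032   0.0835] roll -0.2679683665965611
bar wrist [309 198] [330 303] c=(471.6,-274.5) size 76.6x14.3 ang 79.8
top red c=(425.4,-635.7) size 73.1x66.5 ang -71.4 frame -115.35480837086757 -650.4036580152512  as Tbar: c=(414.9,-596.3) size 68.8x62.6 ang -71.4
top red c=(597.7,-2.8) size 54.6x40.5 ang 0.6 frame 15.36856193389198 -7.071991567934675  as Tbar: c=(577.1,-0.3) size 51.5x38.2 ang 0.6
top red c=(491.9,-269.3) size 33.6x19.2 ang 76.4 frame -71.68169010985534 -280.4132467483496  as Tbar: c=(477.5,-251.2) size 31.6x18.1 ang 76.4
top green c=(450.2,275.3) size 141.9x121.9 ang 7.4 frame -149.28876126539228 259.3745915859084
side red c=(595.4,2.0) size 56.9x35.0 ang -5.8 frame 13.237150090348488 -4.154624761636663  as Tbar: c=(574.3,85.2) size 50.9x31.3 ang -5.8
side green c=(450.4,299.5) size 140.2x120.4 ang 7.0 frame -151.12389445229982 285.59648535557693
```

drive_tool --increments '[[[0.2, -0.25, -0.04, 0, 0], [0.2, -0.5, -0.08, 0, 0], [0.2, -0.75, -0.13, 0, 0], [0.2, -0.98, -0.17, 0, 0]]]'

```text
time_s: 38.9
tcp_pos: [0.5124, -0.1617, 0.1583]
eef_rot: [180.0, -0.0, -100.2]
contact_force: [0.8, 0.3, -0.4]
gripper_width: 0.053
gripper_force: 0.0
```

drive_tool --increments '[[[0.2, -0.25, -0.04, 0, 0], [0.2, -0.5, -0.08, 0, 0], [0.2, -0.75, -0.13, 0, 0], [0.2, -0.98, -0.17, 0, 0]]]'

```text
time_s: 39.4
tcp_pos: [0.5534, -0.0496, 0.1583]
eef_rot: [180.0, -0.0, -100.2]
contact_force: [0.7, -0.8, -0.0]
gripper_width: 0.0526
gripper_force: 0.0
```

drive_tool --increments '[[[0.2, -0.25, -0.04, 0, 0], [0.2, -0.5, -0.08, 0, 0], [0.2, -0.75, -0.13, 0, 0], [0.2, -0.98, -0.17, 0, 0]]]'

```text
time_s: 39.9
tcp_pos: [0.5945, 0.0626, 0.1583]
eef_rot: [180.0, -0.0, -100.2]
contact_force: [-1.0, 0.3, -0.0]
gripper_width: 0.0523
gripper_force: 0.0
```

```bash
python3 - <<'E'
from h import *
rel([594,61,160]); c,im=look("wrist","w16")
a=np.radians(-3.75); u=np.array([np.cos(a),np.sin(a)]); v=np.array([-u[1],u[0]])
for nm,lo,hi,z in [("red",(172,150,40),(8,255,255),.029),("green",(45,80,30),(90,255,255),.029),("brass",(12,120,60),(28,255,255),.026),("blue",(100,110,20),(125,255,255),.045)]:
  for b in blobs(im,lo,hi,300)[:3]:
    w=toplane(c,b,z)*1000-[582.3,6.9]; x=w@u;y=w@v; print(nm,rect(c,b,z),"fx %.1f %.1f fy %.1f %.1f"%(x.min(),x.max(),y.min(),y.max()))
c,im=look("top"); 
for b in blobs(im,(172,150,40),(8,255,255),60): print("top Tbar",rect(c,b,.115))
c,im=look("side"); 
for b in blobs(im,(172,150,40),(8,255,255),60): print("side Tbar",rect(c,b,.115))
E
```

```text
t 39.90 tcp [594.4528  62.6169 158.2508] yaw -100.22 F [-0.961   0.2692 -0.0383] w 0.0523
inc [ 0.0139  0.0013 -0.0146] roll 0
red c=(596.1,0.8) size 59.4x38.7 ang -3.6 fx -15.5 43.9 fy -24.6 14.2
brass c=(543.0,257.5) size 412.1x20.3 ang -9.8 fx -260.3 150.0 fy 220.4 278.1
brass c=(561.6,5.0) size 179.4x15.3 ang 86.2 fx -28.1 -12.8 fy -93.0 86.5
brass c=(496.1,201.9) size 70.9x19.9 ang 89.2 fx -108.7 -87.7 fy 153.8 224.3
blue c=(518.6,-3.9) size 49.6x19.5 ang -3.4 fx -87.6 -38.1 fy -24.7 -5.1
top Tbar c=(415.4,-596.1) size 68.9x62.4 ang -67.1
top Tbar c=(576.7,1.3) size 54.7x37.4 ang -6.6
top Tbar c=(474.2,-272.8) size 76.5x18.9 ang 79.2
side Tbar c=(418.2,-520.6) size 72.2x58.4 ang -87.2
side Tbar c=(574.7,85.0) size 50.5x31.4 ang -5.1
```

The row, jaw and key all check out: red block at frame (14.2, -5.2), square, jaw at its stop, key in its stand.

```bash
python3 -c "
from plant import job; print(job.close_job())"
```

```text
the job is handed in; nothing more can be done
None
```

The red block is third in the closed row, the row is clamped with the screw at its stop, and the key is back in its stand; I checked this by camera and handed the job in at about 40 s, but no verdict came back.

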